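Refit the gear-housing cover and lock it

TASK

Put the loose aluminium cover back on the sloping hatch of the grey gear housing: hold it tilted, hook its narrow lip under the steel ledge at the bottom of the slope, then swing it down gently (do not let it drop) until it lies flat in its recess. Then turn the thumb-turn on the housing all the way, so that its bar points down the slope over the cover, let go, and leave the spray can, the jar and the wrench where they stand.

Things in the scene. Friction and masses are not known exactly. Their poses are not given: they have to be found in the camera images.
- cover: Loose aluminium plate, 0.35 kg, 150 x 110 mm (x, y), flat on the bench at first, lip to the robot. Origin: centre of underside, z up. 6 mm thick, but from x -75 to -59 mm a narrower lip, 80 wide, 4 thick, flush with the underside. On top a black grip fin, 14 mm thick (along x), 60 long (y), centred at x +12, y 0, from 6 to 40 mm above the underside.
- lip (a point): Middle of the cover's lip edge, on the underside: 75 mm from the cover's origin along its -x. Axes as the cover's.
- housing: Grey gear housing fixed to the bench, 200 x 140 mm, sloping top 45 to 130 mm high, rising away from the robot; motor cylinder (80 mm diameter) behind its high end, x 90 to 172 mm, top 86 mm high. Origin: centre of its underside, x horizontal towards the high end, z up.
- seat: Recess in the housing's top, sloped 22 degrees. Origin: middle of its floor, 85 mm above the housing's origin; x up the slope, z out of it, y across. 154 mm long (x -77 to 77), 116 wide (y -58 to 58); hatch with gears in its floor. Side walls and upper wall (x 77 to 101) stand 8 mm above the floor. When the cover is home its frame matches this one, lip at the -x end.
- ledge (a point): Middle of the lower front edge of the steel ledge strip that overhangs the low end of the recess: at x -65, z 11 mm of the seat. The strip is 5 mm thick, 140 long (y) and overhangs the floor from the end wall (x -77) to here, with 11 mm free below it. Axes as the seat's.
- latch (a joint): Thumb-turn pivoted on the upper wall. 0 to 0.25 rad at the start: bar across the slope, clear of the recess (at 0.2 it points along the seat's +y). It turns counterclockwise seen from above to a stop at 1.77, where the bar points straight down the slope (seat -x) over the cover. Friction 0.04 N m, stays where left.
- latch_grip (a point): On the thumb-turn's axis, at x 89, y 0, z 32.5 mm of the seat. x along the bar to its tip, z out of the slope. An upright fin, 30 mm long (x), 10 thick (y), centred here, reaches 12 mm above and 14 mm below this point; it stands on the bar (46 mm from pivot to tip, 14 wide, 7 thick, underside 3.5 mm above the upper wall).
- spray_can: Bystander: upright spray can, 52 mm diameter, 150 high, origin under its centre.
- jar: Bystander: amber glass jar, 56 mm diameter, 65 high, origin under its centre.
- wrench: Bystander: steel wrench 160 long lying along its x axis, origin under its middle.
There are look-alikes about, which are no part of the job. What is meant by the cover is not orange, and is the larger of those in its own colour.

How it is judged (in metres and radians):
On the way, in this order (a step that is already met when the one before it is completed fails the run):
1. the cover, tilted at least 4 degrees off its seat, has its lip under the ledge (x of lip in the frame of seat between -0.08 and -0.068 m and z of lip in the frame of seat between -0.003 and 0.008 m and y of lip in the frame of seat between -0.01 and 0.01 m and angle between the z axis of cover and the z axis of seat, either way round above 0.07 rad), for 0.1 s.
2. the cover lies flat in its recess, lip under the ledge (x of cover in the frame of seat between -0.0045 and 0.0045 m and y of cover in the frame of seat between -0.005 and 0.005 m and z of cover in the frame of seat between -0.002 and 0.002 m and angle between the z axis of cover and the z axis of seat, either way round below 0.03 rad and angle between the x axis of cover and the x axis of seat, either way round below 0.1 rad and x of lip in the frame of seat below -0.06 m), for 0.2 s.
At the end, for the whole second after the job is handed in: The cover lies in the recess: origin within 4.5 mm of the seat's along the slope, 5 mm across and 2 mm in height, flat to 0.03 rad, lip at the ledge end; the thumb-turn stands past 1.55 rad (stop at 1.77); the cover is at rest (all of step 2 and value of joint latch above 1.55 rad and linear speed of cover below 0.02 m/s); the robot touches nothing.
It fails at once if the cover is dropped or slammed into its seat (it swings faster than 3.5 rad/s with its lip at the ledge) (x of lip in the frame of seat between -0.08 and -0.068 m and z of lip in the frame of seat between -0.003 and 0.008 m and y of lip in the frame of seat between -0.01 and 0.01 m and angular speed of cover above 3.5 rad/s).
It fails at once if the spray can is pushed more than 30 mm from its place or knocked over (distance of spray_can from where it was at the start of the episode above 0.03 m or angle between spray_can's own z axis and vertical above 0.5 rad).
It fails at once if the jar is pushed more than 30 mm from its place or knocked over (distance of jar from where it was at the start of the episode above 0.03 m or angle between jar's own z axis and vertical above 0.5 rad).
It fails at once if the wrench is pushed more than 30 mm from its place or knocked over (distance of wrench from where it was at the start of the episode above 0.03 m).
It also fails if it takes over 61 s, if anything falls off the work surface, if the arm or the gripper's body presses on something with over 40 N, if the wrist force passes 120 N, or if a joint passes its speed limit or range.

ROBOT

A 6-joint arm with a two-finger parallel gripper is mounted at the origin on the work surface. World frame = base frame: x ahead of the robot, y to its left, z up, the work surface at z = 0. Lengths are in mm, angles in rad, forces in N, time in s.
With the tool pointing down it reaches from about 350 to 725 mm from the base axis. Payload 4.3 kg.
Tool frame: the origin (TCP) lies where the fingers leave the gripper's body, on its centre line; the fingertips stand 73 mm ahead of it and the grasp point (between the pads) lies 54 mm ahead of it (bot.finger_overhang is the distance from the TCP to the fingertips, in mm); x points along the fingers, y is the direction in which the jaws open and shut, and the axes are right-handed (so a half turn about x gives the same grasp; the last joint's range is limited). The gripper opens to 85 mm and grips with 20 to 120 N. Pads are 22 mm wide; open, the fingers measure 114 mm over their backs; the gripper's body (76 mm by 85 mm) begins 54 mm behind the grasp point. The pads swing forward as they close: fully open they stand 13 mm farther back than shut.
Start: joints at [1.096, 0.377, 0.081, 1.274, 0, 1.46], TCP at [205.144, 537.191, 303.929] pointing down, gripper open.
Joint ranges: [-2.72, 2.72], [-0.84, 1.66], [-1.02, 1.22], [-1.77, 2.12], [-1.37, 1.28], [-3.14, 3.14]. Speed limits (rad/s): [2.57, 2.57, 3.14, 3.14, 3.14, 3.14].

INTERFACE

Orientations are given as a unit quaternion [x, y, z, w].
In Python, from station import bot, eyes, close_job gives the robot as it stands.
- The arm moves only by the tool move_arm, never from a script. Its argument "series" is one flat list of numbers, 7 for each row, row after row: the turn, a rotation vector about the tool's x, y, z in rad, then the shift along the tool's x, y, z in m, then the finger opening in m, from 0 to 0.0854. In form: [wx, wy, wz, x, y, z, jaw, wx, wy, wz, x, y, z, jaw, ...]. A call has 1 to 12 rows; each row is the pose to reach, as a shift and turn from the pose commanded when the call began, along the tool's axes at that moment; what a row does not reach only later rows make up. A row lasts 1/8 s, in which the tool goes at most 62.5 mm and 10.7 degrees, less where a joint would pass 70% of its speed; a pose out of reach is approached as far as the arm can. A call with a gripper value outside its range is refused whole. The fingers move at their own pace and stop on an object; the grip force is fixed at half the most. Time passes only in rows, so rows that repeat a pose let the fingers close. It gives the time, the measured TCP pose, the force and the opening at its end, in the units of the state.
- bot.get_obs(): the state, without advancing time (a new reading comes with each control period).
- eyes.snapshot(name): name is "side" or "top"; returns a dict with "image" (384x512x3 uint8, red, green, blue), "depth" (384x512 float32, mm along the optical axis (not along the pixel's ray), 0 where there is no reading), "K" (3x3 intrinsics, pixels), "k1" (the pictures are not rectified: a ray, as slopes to the right and down, at radius r is drawn at 1 + k1 r^2 times it, then the intrinsics apply), "T" (4x4, takes a point from camera to world coordinates). Camera axes: x right, y up, looking along -z (the intrinsics and any distortion apply to the point x, -y, -z); pixel columns grow to the right and rows downward; lengths in mm; the calibration is good to about 2 mm. A picture is of the moment at which its call begins.
- close_job(): hands the job in, once; it reports no verdict.
The state is a dict: "t": time; "joints": joint angles; "joint_velocities": joint speeds; "effort": joint torques, N m; "position": TCP position; "tool_rot": TCP orientation; "contact_force": force on the tool from outside, world axes, zero at the start; "moment": the same for the moment, N m; "gripper_width": opening from 0.0 (shut) to 1.0 (fully open).
Only numpy, scipy, OpenCV 4.12 (cv2) and the standard library are available. Lean on these libraries where they do the work, as an engineer would, in place of code of your own. Each camera call takes 0.05 s, during which the arm holds its last target.

## Working session

There is one attempt and no reset: what is moved stays moved. The work goes in short steps, Python scripts to look and compute and a tool call to move; the robot and the scene stay as the last step left them, time stands still between calls to the robot, and variables do not carry over. Pictures are saved under pics/ and viewed, and the job is handed in when it is done.

Besides the shell and the picture viewer there is one more tool, called as a command line: name --argument value ..., lists and objects as JSON in quotes. move_arm: Moves the arm, as the interface text tells. Its arguments: {"type":"object","properties":{"series":{"type":"array"}},"required":["series"]}

```bash
ls; mkdir -p pics; python3 - <<'E'
from station import bot, eyes
import cv2,pickle
d={}
for n in("side","top"):
    s=eyes.snapshot(n); d[n]=s
    cv2.imwrite(f"pics/{n}0.png",cv2.cvtColor(s["image"],cv2.COLOR_RGB2BGR))
    print(n,s["K"].round(1).tolist(),s["k1"],s["T"].round(3).tolist())
pickle.dump(d,open("s0.pkl","wb"))
print(bot.get_obs())
E
```

```text
pics
side [[418.0, 0.0, 253.2], [0.0, 418.0, 193.9], [0.0, 0.0, 1.0]] -0.1182441877555737 [[0.998, 0.04, -0.042, 536.084], [-0.058, 0.699, -0.713, -800.433], [0.001, 0.714, 0.7, 824.604], [0.0, 0.0, 0.0, 1.0]]
top [[474.6, 0.0, 258.3], [0.0, 474.6, 183.6], [0.0, 0.0, 1.0]] -0.0723195510978823 [[0.005, 0.986, -0.165, 412.631], [-1.0, 0.003, -0.012, -96.687], [-0.011, 0.166, 0.986, 1150.339], [0.0, 0.0, 0.0, 1.0]]
{'t': 0.1, 'joints': array([ 1.09572166e+00,  3.77960095e-01,  7.97790503e-02,  1.27437003e+00,
       -3.23950402e-06,  1.46049264e+00]), 'joint_velocities': array([ 0.00017854, -0.00073066,  0.00297814, -0.00039687, -0.00123308,
       -0.0001455 ]), 'effort': array([ 1.30789886e-03, -4.64696681e+01,  2.70580941e+01,  1.20106456e-02,
       -5.87067461e-05,  1.93836840e-06]), 'position': array([204.91790488, 536.77662772, 303.07881923]), 'tool_rot': array([ 0.12765782,  0.69555622, -0.1288465 ,  0.69520041]), 'contact_force': array([-0.4855888 , -0.20389598,  0.03905383]), 'moment': array([ 0.04964942,  0.06273255, -0.06896531]), 'gripper_width': 1.0004332744636042}
```

View pics/side0.png

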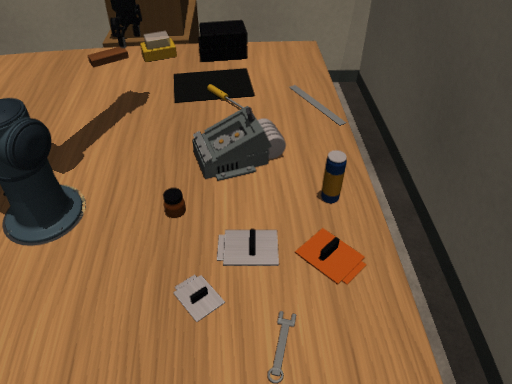

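View pics/top0.png

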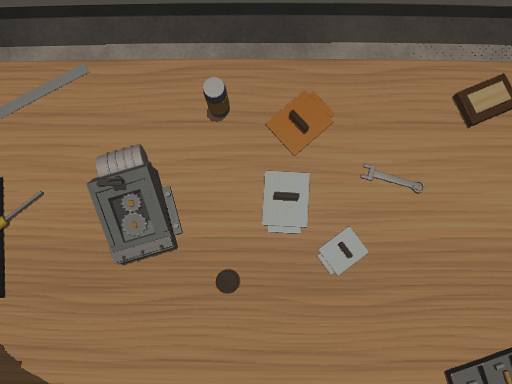

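Candidates in the top view are the large silver plate (286,200), the small silver plate (343,250) and the orange plate (300,122). I choose the large silver one, and check it in a close crop next.

```bash
cat > h.py <<'E'
import numpy as np,cv2,pickle
from scipy.spatial.transform import Rotation as R
def cloud(s):
    K=s["K"];h,w=s["depth"].shape
    u,v=np.meshgrid(np.arange(w),np.arange(h))
    p=cv2.undistortPoints(np.stack([u,v],-1).reshape(-1,1,2).astype(np.float64),K,np.array([s["k1"],0,0,0,0]))  # k1
    p=p.reshape(h,w,2);d=s["depth"].astype(float)
    P=np.stack([p[...,0]*d,-p[...,1]*d,-d],-1)
    W=P@s["T"][:3,:3].T+s["T"][:3,3]
    W[d<=0]=np.nan
    return W
def proj(s,X):
    X=np.atleast_2d(X).astype(float);T=s["T"]
    c=(X-T[:3,3])@T[:3,:3]
    q=np.stack([c[:,0],-c[:,1],-c[:,2]],-1)
    return cv2.projectPoints(q,np.zeros(3),np.zeros(3),s["K"],np.array([s["k1"],0,0,0,0]))[0].reshape(-1,2)
def crop(s,u0,v0,u1,v1,name,f=6,pts=None):
    im=cv2.cvtColor(s["image"],cv2.COLOR_RGB2BGR)[v0:v1,u0:u1]
    im=cv2.resize(im,None,fx=f,fy=f,interpolation=cv2.INTER_CUBIC)
    if pts is not None:
        for p in pts: cv2.circle(im,tuple(int(x) for x in ((p-[u0,v0]+.5)*f)),2,(0,0,255),-1)
    cv2.imwrite(name,im)
E
python3 - <<'E'
from h import *
d=pickle.load(open("s0.pkl","rb"))
crop(d["top"],80,140,190,270,"pics/c_h.png",4.5)
crop(d["top"],250,160,320,240,"pics/c_c.png",7)
crop(d["side"],185,95,300,185,"pics/c_hs.png",6)
W=cloud(d["top"])
for n,(u,v) in dict(cov=(275,210),fin=(286,196),small=(335,258),bench=(320,300),slopeplate=(160,235),jar=(227,281),can=(214,86),motor=(120,158),latch=(112,183),gear=(134,225)).items(): print(n,W[v,u].round(1))
W=cloud(d["side"])
for n,(u,v) in dict(cov=(238,255),fin=(252,238),bench=(150,300),wr=(283,345)).items(): print(n,W[v,u].round(1))
E
```

```text
cov [ 539.5 -124.1   10. ]
fin [ 569.8 -149.4   38. ]
small [ 425.3 -267.3    6.9]
bench [ 326.3 -231.3   -2.3]
slopeplate [474.7 141.2  62.1]
jar [372.2 -14.6  63.2]
can [800.2  14.6 150.4]
motor [651.3 237.9  81.7]
latch [579.2 228.  159.4]
gear [496.7 200.8  69.1]
cov [ 535.8 -177.8    6.8]
fin [ 571.3 -153.5   39.9]
bench [ 332.4 -290.6    1. ]
wr [ 620.9 -415.7    5.4]
```

View pics/c_h.png

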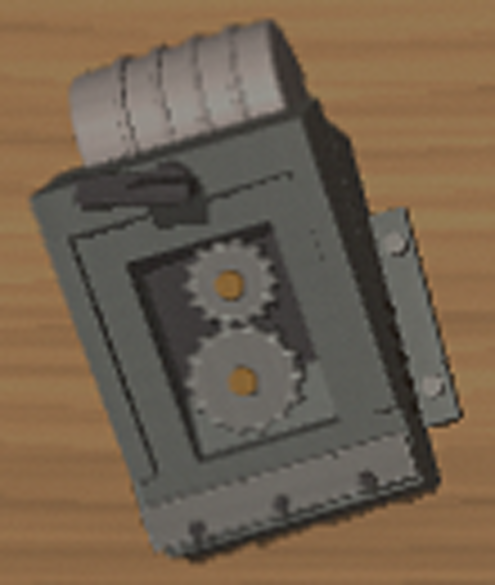

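View pics/c_c.png

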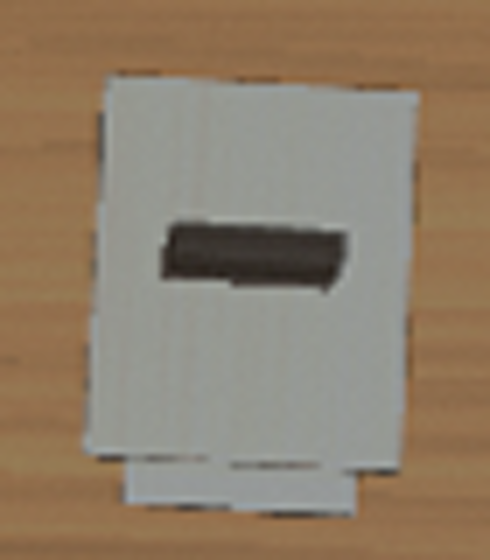

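View pics/c_hs.png

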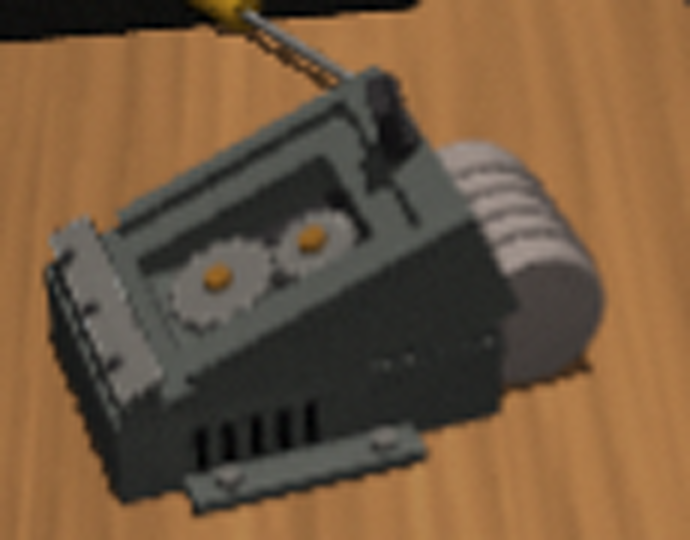

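The crop confirms the large silver cover, fin up, with its lip at the bottom of the crop (towards the robot). Next I fit the cover, housing and other poses.

```bash
cat > fit.py <<'E'
from h import *
from scipy.optimize import least_squares
d=pickle.load(open("s0.pkl","rb"))
def pix(a,u0,v0,f): return (np.array(a,float))/f-0.5+[u0,v0]
def RZ(a): return R.from_euler('z',a).as_matrix()
S22=R.from_euler('y',-np.radians(22)).as_matrix()
def seatT(x,y,a):
    T=np.eye(4);T[:3,:3]=RZ(a)@S22;T[:3,3]=[x,y,85];return T
def ap(T,P): return np.array(P,float)@T[:3,:3].T+T[:3,3]
E
python3 - <<'E'
from fit import *
# bench plane residual
for n in d:
    W=cloud(d[n]);z=W[...,2];m=(abs(z)<8)&(W[...,0]>200)&(W[...,0]<700)&(abs(W[...,1])<450)
    A=np.c_[W[m][:,:2],np.ones(m.sum())];print(n,"bench z=ax+by+c",np.linalg.lstsq(A,z[m],rcond=None)[0],np.median(z[m]))
def fit(f,x0,lab):
    r=least_squares(f,x0,loss='soft_l1');print(lab,r.x.round(3),"res",f(r.x).reshape(-1,2).round(1).tolist());return r.x
# cover
P=[(75,55,6),(75,-55,6),(-59,-55,6),(-59,55,6),(-75,40,4),(-75,-40,4)]
q=pix([(107,77),(418,93),(398,470),(85,455),(125,503),(355,515)],250,160,7)
c=fit(lambda v:(proj(d["top"],np.array(P)@RZ(v[2]).T+[v[0],v[1],0])-q).ravel(),[560,-150,0],"cover top")
P1=[(101,70,8),(101,-70,8),(77,58,8),(77,-58,8),(-65,70,16),(-65,-70,16)]
q1=pix([(35,195),(313,105),(72,238),(292,175),(143,497),(405,430)],80,140,4.5)
P2=[(101,70,8),(-65,70,16),(-65,-70,16)]
q2=pix([(375,68),(92,218),(160,378)],185,95,6)
h1=fit(lambda v:(proj(d["top"],ap(seatT(*v),P1))-q1).ravel(),[520,190,0.25],"h top")
h2=fit(lambda v:(proj(d["side"],ap(seatT(*v),P2))-q2).ravel(),h1,"h side")
Pm=[(-77,-77)]
T=seatT(*h1)
al=[(x,y,z) for x,y,z in [(101,70,8),(101,-70,8),(77,58,8),(77,-58,8),(-65,70,16),(-65,-70,16),(-65,70,11),(77,58,0),(77,-58,0),(-65,-58,0),(89,0,44.5),(89,0,8)]]
crop(d["top"],80,140,190,270,"pics/f_h.png",4.5,proj(d["top"],ap(T,al)))
crop(d["side"],185,95,300,185,"pics/f_hs.png",6,proj(d["side"],ap(T,al)))
cs=[(75,55,6),(75,-55,6),(-59,-55,6),(-59,55,6),(-75,40,4),(-75,-40,4),(19,30,40),(19,-30,40),(5,30,40),(5,-30,40)]
crop(d["side"],205,215,300,275,"pics/f_cs.png",7,proj(d["side"],np.array(cs)@RZ(c[2]).T+[c[0],c[1],0]))
E
```

```text
side bench z=ax+by+c [ 1.78431187e-03 -4.85659005e-04 -6.71512901e-01] -0.0543027293921341
top bench z=ax+by+c [ 2.07367331e-03 -1.37464482e-03 -2.02472011e+00] -1.259490437729255
cover top [ 5.60864e+02 -1.49340e+02 -5.30000e-02] res [[-0.3, -0.5], [0.0, -0.3], [0.6, 0.4], [-0.3, -0.1], [-0.2, 0.1], [0.2, 0.3]]
h top [5.17710e+02 2.01183e+02 2.89000e-01] res [[-0.4, -0.2], [-1.4, 2.2], [0.2, -1.1], [1.4, -1.6], [-0.4, 2.2], [0.6, -0.0]]
h side [5.15444e+02 1.99095e+02 2.85000e-01] res [[0.6, -0.3], [-0.8, -0.4], [0.1, 0.5]]
```

View pics/f_h.png

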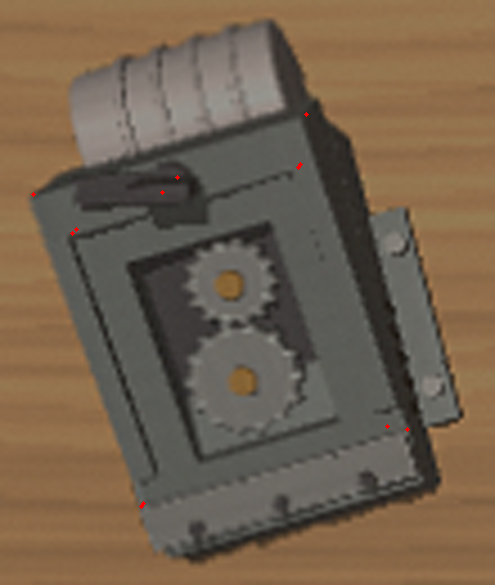

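View pics/f_hs.png

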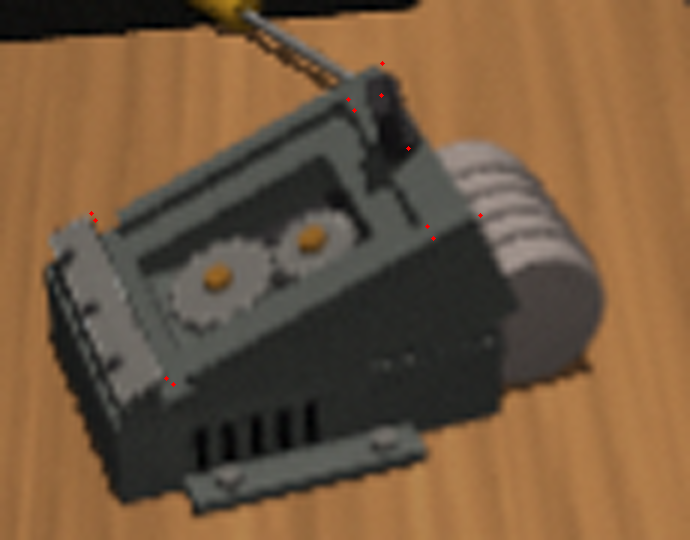

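View pics/f_cs.png

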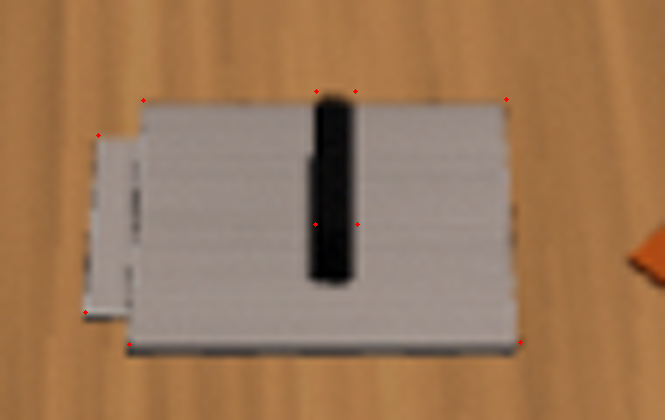

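```bash
python3 - <<'E'
from fit import *
from scipy.optimize import minimize
segs=[((-65,-70,16),(-65,70,16)),((101,-70,8),(101,70,8)),((-60,70,8),(101,70,8)),((-60,-70,8),(101,-70,8)),((77,-58,8),(77,-5,8)),((-60,58,8),(77,58,8)),((-60,-58,8),(77,-58,8))]
for n in ("top","side"):
    g=cv2.cvtColor(d[n]["image"],cv2.COLOR_RGB2GRAY).astype(np.float32)
    g=cv2.GaussianBlur(g,(0,0),1.0)
    gx=cv2.Sobel(g,cv2.CV_32F,1,0);gy=cv2.Sobel(g,cv2.CV_32F,0,1)
    def score(v,each=False):
        T=seatT(*v);out=[]
        for a,b in segs:
            t=np.linspace(0.05,.95,60)[:,None]
            q=proj(d[n],ap(T,np.array(a)*(1-t)+np.array(b)*t))
            tg=q[-1]-q[0];tg/=np.linalg.norm(tg);nr=np.array([-tg[1],tg[0]])
            m=q.astype(np.float32)
            G=cv2.remap(gx,m[:,:1],m[:,1:],1)*nr[0]+cv2.remap(gy,m[:,:1],m[:,1:],1)*nr[1]
            out.append(min(abs(G).mean(),60))
        return out if each else -sum(out)
    best=None
    for dx in range(-8,9):
        for dy in range(-8,9):
            for da in np.radians(np.arange(-4,4.1,1)):
                v=(517+dx,200.5+dy,.288+da);s=score(v)
                if best is None or s<best[0]: best=(s,v)
    r=minimize(score,best[1],method="Nelder-Mead",options=dict(initial_simplex=np.array(best[1])+np.array([[0,0,0],[1,0,0],[0,1,0],[0,0,.01]])))
    print(n,r.x.round(4),r.fun,np.round(score(r.x,True),0))
    T=seatT(*r.x)
    pts=np.vstack([proj(d[n],ap(T,np.array(a)*(1-t)+np.array(b)*t)) for a,b in segs for t in [np.linspace(0,1,25)[:,None]]])
    b={"top":(80,140,190,270),"side":(185,95,300,185)}[n]
    crop(d[n],*b,f"pics/g_{n}.png",5,pts)
E
```

```text
top [5.158890e+02 2.043683e+02 2.961000e-01] -292.56869057293835 [44. 38. 60. 60. 28. 60.  2.]
side [5.164283e+02 1.976292e+02 3.510000e-01] -407.4290138279182 [47. 60. 60. 60. 60. 60. 60.]
```

View pics/g_top.png

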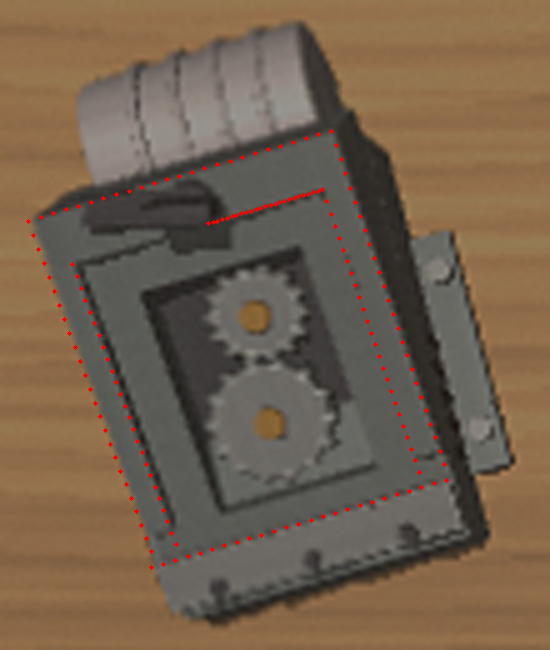

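View pics/g_side.png

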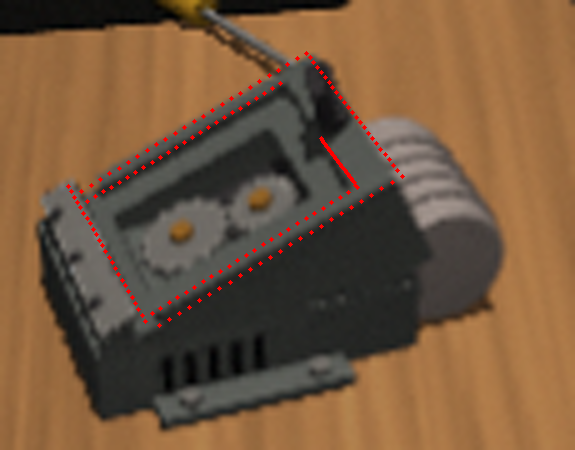

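```bash
cat > edge.py <<'E'
from fit import *
from scipy.optimize import minimize
segs=[((-65,-70,16),(-65,70,16)),((101,-70,8),(101,70,8)),((-60,70,8),(101,70,8)),((-60,-70,8),(101,-70,8)),((77,-58,8),(77,-5,8)),((-60,58,8),(77,58,8)),((-60,-58,8),(77,-58,8))]
def grads(n,s=1.0):
    g=cv2.cvtColor(d[n]["image"],cv2.COLOR_RGB2GRAY).astype(np.float32)
    g=cv2.GaussianBlur(g,(0,0),s)
    return cv2.Sobel(g,cv2.CV_32F,1,0),cv2.Sobel(g,cv2.CV_32F,0,1)
def score(n,G,v,each=False,use=range(7)):
    T=seatT(*v);out=[]
    for i in use:
        a,b=segs[i]
        t=np.linspace(0.05,.95,60)[:,None]
        q=proj(d[n],ap(T,np.array(a)*(1-t)+np.array(b)*t))
        tg=q[-1]-q[0];tg/=np.linalg.norm(tg);nr=np.array([-tg[1],tg[0]])
        m=q.astype(np.float32)
        g=cv2.remap(G[0],m[:,:1],m[:,1:],1)*nr[0]+cv2.remap(G[1],m[:,:1],m[:,1:],1)*nr[1]
        out.append(np.sqrt(abs(g)).mean())
    return out if each else -sum(out)
E
python3 - <<'E'
from edge import *
G={n:grads(n) for n in d}
U={"top":[0,1,2,3,4,5],"side":[0,1,2,3,5]}
def run(f,lab):
    best=min(((f(v),v) for v in [(516+dx,200.5+dy,.29+da) for dx in range(-6,7) for dy in range(-6,7) for da in np.arange(-.05,.051,.0125)]),key=lambda t:t[0])
    r=minimize(f,best[1],method="Nelder-Mead",options=dict(initial_simplex=np.array(best[1])+np.array([[0,0,0],[1,0,0],[0,1,0],[0,0,.01]])))
    print(lab,r.x.round(4),round(r.fun,2));return r.x
for n in d:
    v=run(lambda v:score(n,G[n],v,use=U[n]),n);print(np.round(score(n,G[n],v,True),1))
v=run(lambda v:sum(score(n,G[n],v,use=U[n]) for n in d),"both")
for n in d:
    print(n,np.round(score(n,G[n],v,True),1))
    T=seatT(*v)
    pts=np.vstack([proj(d[n],ap(T,np.array(a)*(1-t)+np.array(b)*t)) for a,b in segs for t in [np.linspace(0,1,25)[:,None]]])
    b={"top":(80,140,190,270),"side":(185,95,300,185)}[n]
    crop(d[n],*b,f"pics/k_{n}.png",5,pts)
E
```

```text
side [5.152108e+02 2.025337e+02 2.860000e-01] -48.89
[ 6.9 11.8  9.4 10.6  6.8 10.2  3.1]
top [5.211327e+02 2.064976e+02 2.834000e-01] -43.88
[ 1.9 12.3  8.  10.7  3.5  7.6  1.3]
both [5.161071e+02 2.042172e+02 2.933000e-01] -92.08
side [ 6.6 11.6  9.1 10.5  7.6 10.6  3.3]
top [ 6.5  5.6  7.9 10.8  5.3  7.5  1.3]
```

View pics/k_top.png

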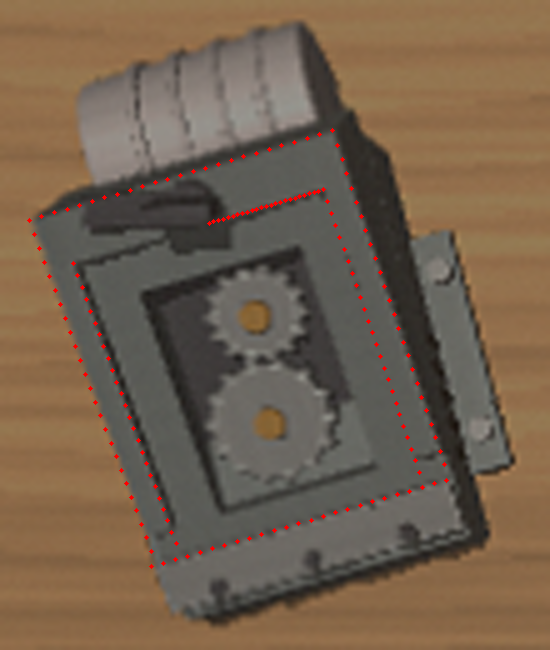

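View pics/k_side.png

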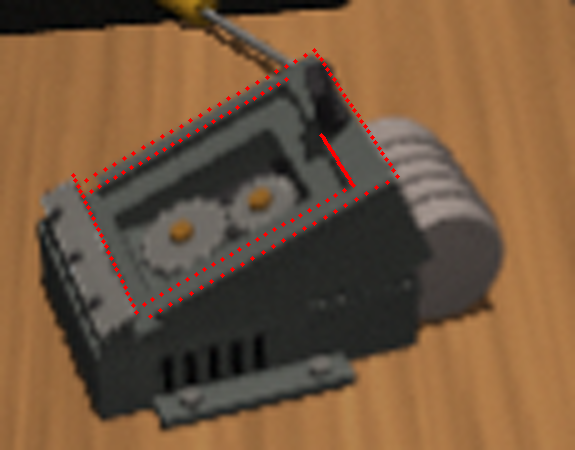

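```bash
cat > mv.py <<'E'
from h import *
from fit import *
from station import bot
def cur():
    o=bot.get_obs();return o["position"],R.from_quat(o["tool_rot"]),o
def row(pt,Rt,show=True):
    p,R0,o=cur()
    w=(R0.inv()*Rt).as_rotvec();s=R0.inv().apply(np.array(pt)-p)/1000
    print("rot",w.round(4),"ang",round(np.degrees(np.linalg.norm(w)),1),"shift",s.round(4),"|",round(np.linalg.norm(s)*1000,1)); return w,s
def toolR(xa,ya):
    xa=np.array(xa,float);ya=np.array(ya,float);return R.from_matrix(np.c_[xa,ya,np.cross(xa,ya)])
SEAT=seatT(516,203,.29)
def coverTool(Tc,gx=12,gz=30,sgn=1):
    """tool pose holding cover at Tc (4x4)"""
    xa=-Tc[:3,2];ya=sgn*Tc[:3,0]
    return Tc[:3,3]+Tc[:3,:3]@[gx,0,gz]-54*xa, toolR(xa,ya)
E
python3 - <<'E'
from mv import *
p,R0,o=cur();print(R0.as_matrix().round(3).tolist(),o["joints"].round(3))
Tc=np.eye(4);Tc[:3,:3]=RZ(-.053);Tc[:3,3]=[560.9,-149.3,0]
for s in(1,-1):
    pt,Rt=coverTool(Tc,sgn=s);print(s,pt)
    row(pt+[0,0,110],Rt)
E
```

```text
[[-0.001, 0.357, 0.934], [-0.002, 0.934, -0.357], [-1.0, -0.002, -0.0]] [ 1.096  0.378  0.08   1.274 -0.     1.46 ]
1 [ 572.88314994 -149.93570229   84.        ]
rot [1.259e+00 9.000e-04 1.600e-03] ang 72.1 shift [ 0.1099 -0.5101  0.5888] | 786.7
-1 [ 572.88314994 -149.93570229   84.        ]
rot [-1.8826e+00 -1.8000e-03  1.0000e-03] ang 107.9 shift [ 0.1099 -0.5101  0.5888] | 786.7
```

move_arm --series '[1.26, 0, 0, 0.06, -0.51, 0.589, 0.06, 1.26, 0, 0, 0.06, -0.51, 0.589, 0.06, 1.26, 0, 0, 0.06, -0.51, 0.589, 0.06, 1.26, 0, 0, 0.06, -0.51, 0.589, 0.06, 1.26, 0, 0, 0.06, -0.51, 0.589, 0.06, 1.26, 0, 0, 0.06, -0.51, 0.589, 0.06, 1.26, 0, 0, 0.06, -0.51, 0.589, 0.06, 1.26, 0, 0, 0.06, -0.51, 0.589, 0.06, 1.26, 0, 0, 0.06, -0.51, 0.589, 0.06, 1.26, 0, 0, 0.06, -0.51, 0.589, 0.06, 1.26, 0, 0, 0.06, -0.51, 0.589, 0.06, 1.26, 0, 0, 0.06, -0.51, 0.589, 0.06]'

```text
t: 1.6
position: [559.1, -123.7, 245.7]
tool_rot: [0.513, 0.486, -0.513, 0.486]
contact_force: [1.1, 0.3, 0.4]
gripper_width: 0.703
```

```bash
python3 - <<'E'
from mv import *
Tc=np.eye(4);Tc[:3,:3]=RZ(-.053);Tc[:3,3]=[560.9,-149.3,0]
pt,Rt=coverTool(Tc)
row(pt+[0,0,60],Rt); print(cur()[2]["joint_velocities"].round(2))
E
```

```text
rot [-0.0013 -0.0006  0.0004] ang 0.1 shift [0.1017 0.0153 0.0255] | 106.0
[-0.64  0.63  0.82  0.18  0.   -0.64]
```

move_arm --series '[0, 0, 0, 0, 0, 0, 0.06, 0, 0, 0, 0, 0, 0, 0.06]'

```text
t: 1.85
position: [558.0, -121.5, 245.6]
tool_rot: [-0.513, -0.487, 0.514, -0.485]
contact_force: [-1.3, 0.3, -0.8]
gripper_width: 0.704
```

```bash
python3 - <<'E'
from mv import *
Tc=np.eye(4);Tc[:3,:3]=RZ(-.053);Tc[:3,3]=[560.9,-149.3,0]
pt,Rt=coverTool(Tc)
row(pt+[0,0,60],Rt); print(cur()[2]["joint_velocities"].round(2))
E
```

```text
rot [-0.0015 -0.001   0.0019] ang 0.1 shift [0.1016 0.0166 0.0277] | 106.6
[ 0.03 -0.02 -0.02  0.   -0.   -0.  ]
```

move_arm --series '[0, 0, 0, 0.05, 0.0083, 0.0138, 0.06, 0, 0, 0, 0.102, 0.0166, 0.0277, 0.06, 0, 0, 0, 0.102, 0.0166, 0.0277, 0.06, 0, 0, 0, 0.102, 0.0166, 0.0277, 0.06]'

```text
t: 2.35
position: [573.8, -149.1, 145.9]
tool_rot: [0.513, 0.487, -0.513, 0.487]
contact_force: [-0.1, -1.3, 0.2]
gripper_width: 0.704
```

```bash
python3 - <<'E'
from mv import *
from station import eyes
for n,b in(("side",(190,150,310,280)),("top",(220,130,340,250))):
    s=eyes.snapshot(n); crop(s,*b,f"pics/a_{n}.png",4.5)
Tc=np.eye(4);Tc[:3,:3]=RZ(-.053);Tc[:3,3]=[560.9,-149.3,0]
pt,Rt=coverTool(Tc)
row(pt,Rt)
E
```

```text
rot [ 0.0003  0.001  -0.0039] ang 0.2 shift [ 0.0631 -0.0022  0.0002] | 63.1
```

View pics/a_side.png

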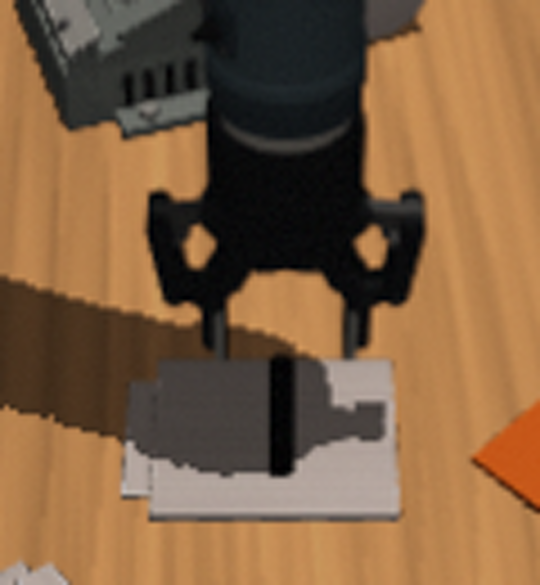

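View pics/a_top.png

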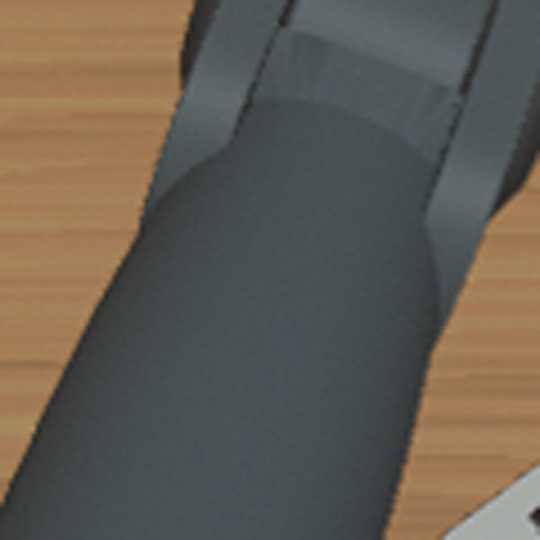

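Side view: the two fingers (215 and 355 in the crop) straddle the black fin (283). The top view is blocked by the arm. Descending now.

move_arm --series '[0, 0, 0, 0.03, -0.001, 0, 0.06, 0, 0, 0, 0.062, -0.002, 0, 0.06, 0, 0, 0, 0.062, -0.002, 0, 0.06, 0, 0, 0, 0.062, -0.002, 0, 0.03, 0, 0, 0, 0.062, -0.002, 0, 0.012, 0, 0, 0, 0.062, -0.002, 0, 0.008, 0, 0, 0, 0.062, -0.002, 0, 0.004, 0, 0, 0, 0.062, -0.002, 0, 0.004]'

```text
t: 3.45
position: [572.7, -150.6, 84.2]
tool_rot: [0.514, 0.485, -0.513, 0.487]
contact_force: [-2.1, 0.1, 6.8]
gripper_width: 0.154
```

```bash
python3 - <<'E'
from mv import *
from station import eyes
s=eyes.snapshot("side"); crop(s,190,150,310,280,"pics/b_side.png",4.5)
p,R0,o=cur();print(p,o["contact_force"],o["gripper_width"]*85.4)
E
```

```text
[ 572.71454461 -150.62809012   84.14761935] [-1.13312975 -0.43754916  5.72899187] 13.024069177148785
```

View pics/b_side.png

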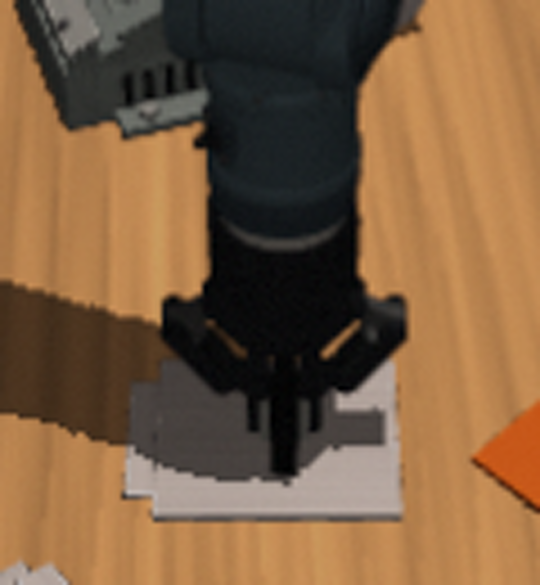

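Grip is on the fin (opening 13 mm). Computing the lift and the hover pose above the housing.

```bash
cat >> mv.py <<'E'
GZ=30.1; GY=-0.7
def cov(theta,lx,lz,ly=0,seat=None):
    S=SEAT if seat is None else seat
    T=np.eye(4);T[:3,:3]=S[:3,:3]@R.from_euler('y',-theta,degrees=True).as_matrix()
    T[:3,3]=ap(S,[lx,ly,lz])+T[:3,:3]@[75,0,0];return T
def ctool(T):
    xa=-T[:3,2];return T[:3,3]+T[:3,:3]@[12,GY,GZ]-54*xa,toolR(xa,T[:3,0])
def coverNow():
    p,R0,o=cur();m=R0.as_matrix();T=np.eye(4)
    T[:3,:3]=np.c_[m[:,1],-m[:,2],-m[:,0]]
    T[:3,3]=p+54*m[:,0]-T[:3,:3]@[12,GY,GZ];return T
E
python3 - <<'E'
from mv import *
print(coverNow().round(3))
row(*ctool(cov(20,-50,60))); print(ctool(cov(20,-50,60))[0])
E
```

```text
[[ 9.99000e-01  5.40000e-02 -3.00000e-03  5.60987e+02]
 [-5.40000e-02  9.99000e-01  1.00000e-03 -1.49371e+02]
 [ 3.00000e-03 -1.00000e-03  1.00000e+00  1.60000e-02]
 [ 0.00000e+00  0.00000e+00  0.00000e+00  1.00000e+00]]
rot [-0.3278  0.1273  0.7232] ang 46.1 shift [-0.1591 -0.132  -0.3289] | 388.4
[458.26869698 185.04173802 242.61354418]
```

move_arm --series '[0, 0, 0, -0.03, 0, 0, 0.004, 0, 0, 0, -0.07, 0, 0, 0.004, 0, 0, 0, -0.11, 0, 0, 0.004, 0, 0, 0, -0.15, 0, 0, 0.004, -0.04, 0.015, 0.09, -0.16, -0.015, -0.04, 0.004, -0.08, 0.03, 0.18, -0.16, -0.03, -0.08, 0.004, -0.12, 0.048, 0.27, -0.16, -0.05, -0.125, 0.004, -0.16, 0.063, 0.36, -0.16, -0.066, -0.17, 0.004, -0.2, 0.08, 0.45, -0.16, -0.083, -0.215, 0.004, -0.25, 0.097, 0.55, -0.16, -0.1, -0.26, 0.004, -0.29, 0.113, 0.64, -0.16, -0.116, -0.3, 0.004, -0.328, 0.127, 0.723, -0.16, -0.132, -0.329, 0.004]'

```text
t: 5.0
position: [455.1, 186.5, 241.1]
tool_rot: [0.597, 0.38, -0.191, 0.68]
contact_force: [0.3, -0.3, -4.0]
gripper_width: 0.152
```

move_arm --series '[0, 0, 0, 0, 0, 0, 0.004, 0, 0, 0, 0, 0, 0, 0.004]'

```text
t: 5.25
position: [456.9, 185.0, 241.6]
tool_rot: [0.597, 0.38, -0.193, 0.68]
contact_force: [0.7, 0.6, -4.1]
gripper_width: 0.153
```

```bash
python3 - <<'E'
from mv import *
from station import eyes
row(*ctool(cov(20,-50,60))); o=cur()[2];print(o["joints"].round(3),o["gripper_width"]*85.4,o["contact_force"])
D={}
for n in("side","top"):
    D[n]=s=eyes.snapshot(n)
    cv2.imwrite(f"pics/d_{n}.png",cv2.cvtColor(s["image"],cv2.COLOR_RGB2BGR))
pickle.dump(D,open("s1.pkl","wb"))
P=[(75,55,6),(75,-55,6),(75,55,0),(75,-55,0),(-59,-55,0),(-59,55,0),(-75,40,0),(-75,-40,0)]
P=ap(coverNow(),P)
crop(D["side"],160,60,310,190,"pics/d2_side.png",5,proj(D["side"],P))
crop(D["top"],70,110,220,270,"pics/d2_top.png",3.75,proj(D["top"],P))
E
```

```text
rot [-0.0011 -0.0007  0.0049] ang 0.3 shift [0.0001 0.0016 0.0004] | 1.7
[ 0.239 -0.159 -0.973  0.03   0.035  1.534] 13.029683876789383 [ 0.7243977   0.62059227 -4.05493429]
```

View pics/d2_side.png

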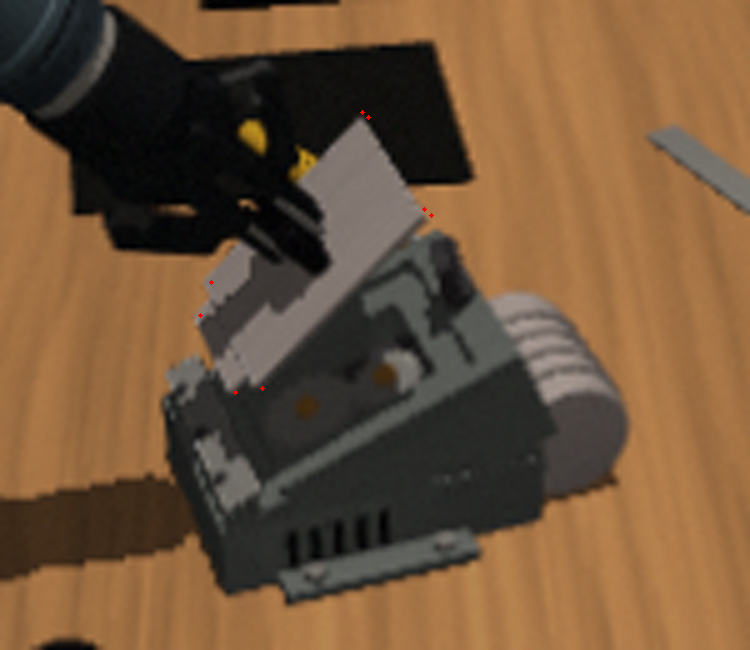

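View pics/d2_top.png

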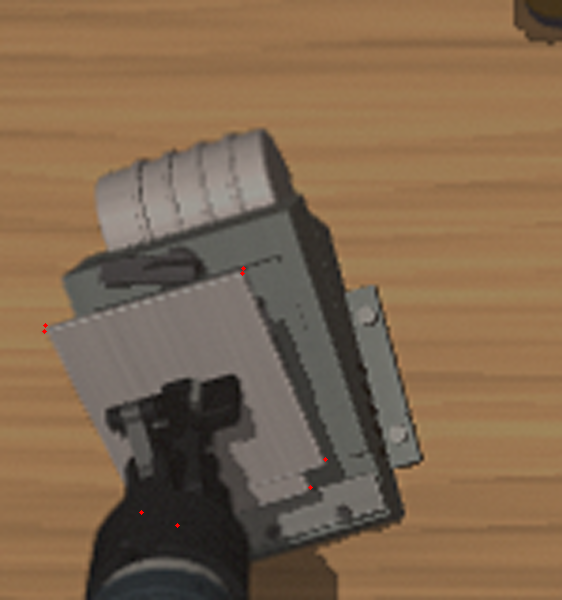

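Held cover matches the kinematic prediction to about 1 px in both views. I'll zoom in on the same pictures to tighten cover relative to seat.

```bash
python3 - <<'E'
from mv import *
D=pickle.load(open("s1.pkl","rb"))
def lines(s,u0,v0,u1,v1,name,f,segs):
    im=cv2.cvtColor(s["image"],cv2.COLOR_RGB2BGR)[v0:v1,u0:u1]
    im=cv2.resize(im,None,fx=f,fy=f,interpolation=cv2.INTER_CUBIC);im=cv2.convertScaleAbs(im,alpha=1.6,beta=10)
    for a,b,c in segs:
        q=((proj(s,np.array([a,b]))-[u0,v0]+.5)*f).astype(int)
        cv2.line(im,tuple(map(int,q[0])),tuple(map(int,q[1])),c,1)
    cv2.imwrite(name,im)
C=coverNow();S=SEAT
cs=[((75,55,6),(75,-55,6)),((75,-55,6),(-59,-55,6)),((-59,-55,6),(-59,-40,6)),((-59,-40,4),(-75,-40,4)),((-75,-40,4),(-75,40,4))]
ss=[((-65,-70,16),(-65,70,16)),((101,-70,8),(101,70,8)),((-77,-70,8),(101,-70,8)),((-77,70,8),(101,70,8)),((77,-58,8),(77,58,8)),((-65,-58,8),(77,-58,8)),((77,-58,0),(-65,-58,0))]
L=[(ap(C,a),ap(C,b),(0,0,255)) for a,b in cs]+[(ap(S,a),ap(S,b),(0,255,0)) for a,b in ss]
lines(D["top"],78,170,182,256,"pics/e_top.png",7,L)
lines(D["side"],190,80,275,165,"pics/e_side.png",7,L)
E
```

```text
(no output)
```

View pics/e_top.png

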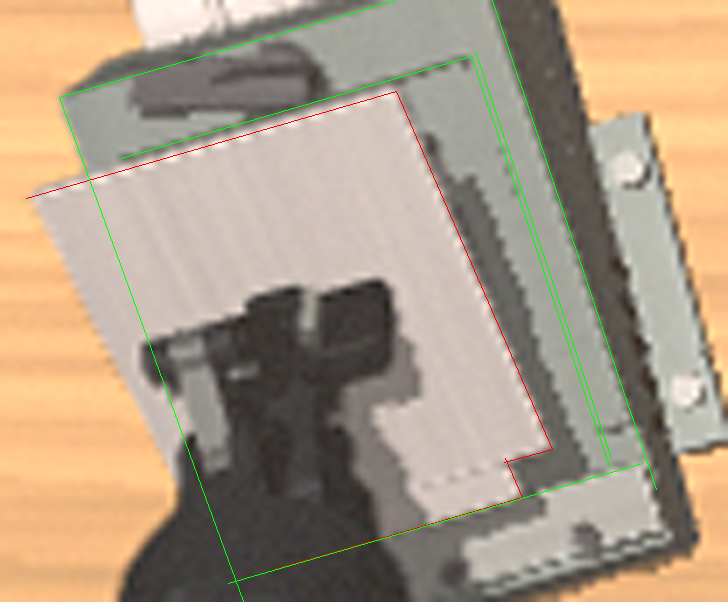

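View pics/e_side.png

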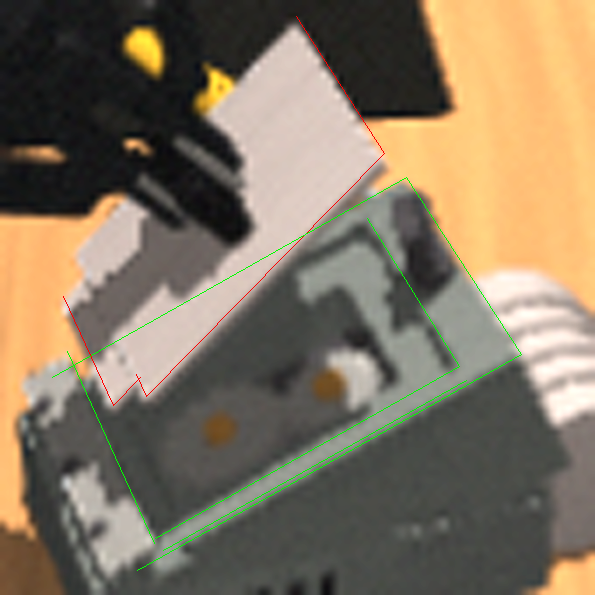

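```bash
cat > ln.py <<'E'
from mv import *
def lines(s,u0,v0,u1,v1,f,segs):
    im=cv2.cvtColor(s["image"],cv2.COLOR_RGB2BGR)[v0:v1,u0:u1]
    im=cv2.resize(im,None,fx=f,fy=f,interpolation=cv2.INTER_CUBIC);im=cv2.convertScaleAbs(im,alpha=1.8,beta=10)
    for a,b,c in segs:
        q=((proj(s,np.array([a,b]))-[u0,v0]+.5)*f).astype(int)
        cv2.line(im,tuple(map(int,q[0])),tuple(map(int,q[1])),c,1)
    return im
ss=[((-65,-70,16),(-65,70,16)),((101,-70,8),(101,70,8)),((-77,-70,8),(101,-70,8)),((-77,70,8),(101,70,8)),((77,-58,8),(77,58,8)),((-65,-58,8),(77,-58,8)),((-65,58,8),(77,58,8)),((-65,-70,11),(-65,70,11)),((89,0,8),(89,0,44.5))]
def SL(S,c=(0,255,0)): return [(ap(S,a),ap(S,b),c) for a,b in ss]
E
python3 - <<'E'
from ln import *
a=lines(d["top"],118,225,182,265,9,SL(SEAT)); cv2.imwrite("pics/l_top1.png",a)
a=lines(d["top"],82,160,162,220,8,SL(SEAT)); cv2.imwrite("pics/l_top2.png",a)
a=lines(d["side"],190,95,280,170,8,SL(SEAT)); cv2.imwrite("pics/l_side.png",a)
E
```

```text
(no output)
```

View pics/l_top1.png

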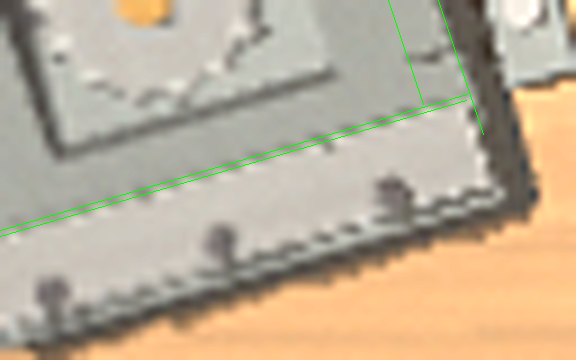

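View pics/l_top2.png

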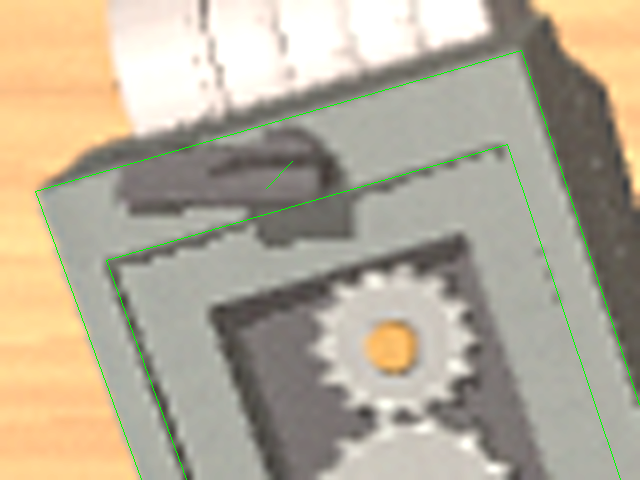

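View pics/l_side.png

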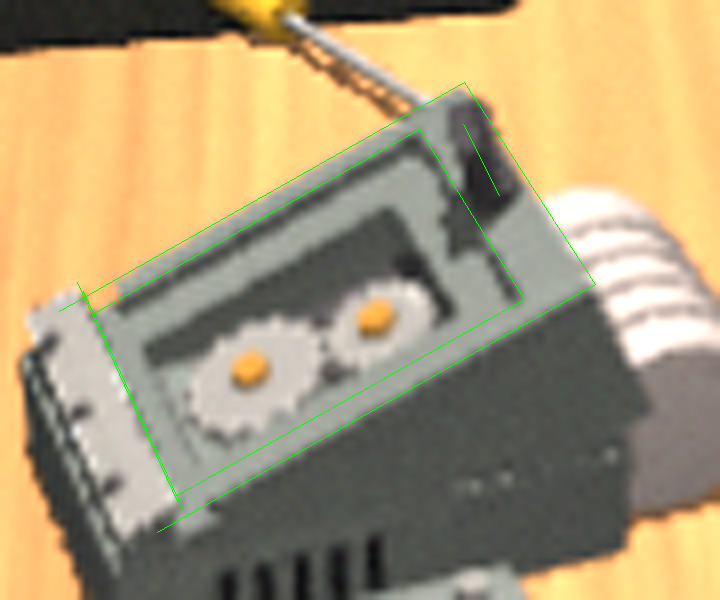

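Top view: the seat lines lie on the edges within 0.5 px; side view suggests about 1.5 mm less in y. I take the seat at (516, 202.2, 0.289).

```bash
sed -i 's/^SEAT=.*/SEAT=seatT(516,202.2,.289)/' mv.py; python3 - <<'E'
from mv import *
for a in [(20,-56,25),(20,-59,5)]:
    row(*ctool(cov(*a)))
E
```

```text
rot [-0.0012 -0.0006  0.0022] ang 0.2 shift [ 0.0308 -0.0181  0.0005] | 35.7
rot [-0.0012 -0.0006  0.0022] ang 0.2 shift [ 0.0486 -0.0277  0.0005] | 55.9
```

move_arm --series '[0, 0, 0, 0.015, -0.009, 0, 0.004, 0, 0, 0, 0.031, -0.018, 0, 0.004, 0, 0, 0, 0.04, -0.023, 0, 0.004, 0, 0, 0, 0.044, -0.025, 0, 0.004, 0, 0, 0, 0.048, -0.0275, 0, 0.004, 0, 0, 0, 0.048, -0.0275, 0, 0.004, 0, 0, 0, 0.048, -0.0275, 0, 0.004]'

```text
t: 6.22
position: [474.3, 191.3, 193.5]
tool_rot: [0.596, 0.381, -0.195, 0.679]
contact_force: [0.5, -0.8, -4.7]
gripper_width: 0.15
```

```bash
cat > st.py <<'E'
from ln import *
from station import eyes
import sys
def status():
    o=cur()[2];print("t",o["t"],"F",o["contact_force"].round(1),"M",o["moment"].round(2),"w",round(o["gripper_width"]*85.4,1),"j",o["joints"].round(3))
    C=coverNow();i=np.linalg.inv(SEAT)@C
    lip=ap(i,[-75,0,0]);print("lip in seat",lip.round(1),"origin",i[:3,3].round(1),"tilt",np.degrees(np.arctan2(i[2,0],i[0,0])).round(2),"yaw",np.degrees(np.arctan2(i[1,0],i[0,0])).round(2),"roll",np.degrees(i[2,1]).round(2))
cs=[((75,55,6),(75,-55,6)),((75,-55,6),(-59,-55,6)),((-59,-55,6),(-59,-40,6)),((-59,-40,4),(-75,-40,4)),((-75,-40,4),(-75,40,4)),((75,-55,0),(-59,-55,0))]
def look(tag):
    C=coverNow()
    L=[(ap(C,a),ap(C,b),(0,0,255)) for a,b in cs]+SL(SEAT)
    D={n:eyes.snapshot(n) for n in("side","top")};pickle.dump(D,open(f"s_{tag}.pkl","wb"))
    cv2.imwrite(f"pics/{tag}_s.png",lines(D["side"],190,85,280,165,8,L))
    cv2.imwrite(f"pics/{tag}_t.png",lines(D["top"],82,165,182,265,6,L))
E
python3 - <<'E'
from st import *
status();look("B")
for a in [(20,-59,5),(20,-66,3)]: row(*ctool(cov(*a)))
E
```

```text
t 6.225 F [ 0.5 -0.8 -4.7] M [-0.39  1.15  0.02] w 12.8 j [ 0.245 -0.026 -1.019 -0.144  0.031  1.538]
lip in seat [-53.4   2.2   8.6] origin [17.3  2.2 33.5] tilt 19.4 yaw -0.01 roll 0.08
rot [-0.0001 -0.0013  0.0105] ang 0.6 shift [ 0.0006 -0.0072  0.0021] | 7.6
rot [-0.0001 -0.0013  0.0105] ang 0.6 shift [ 0.0002 -0.0145  0.0021] | 14.7
```

View pics/B_s.png

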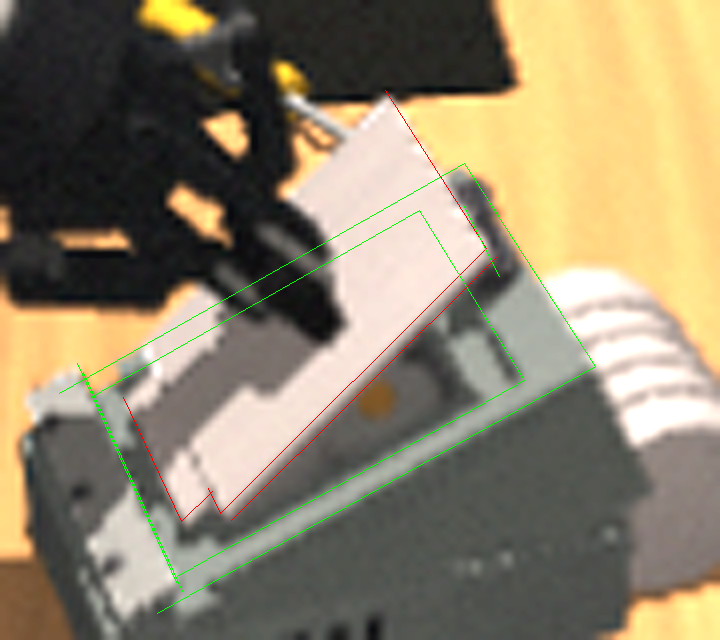

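View pics/B_t.png

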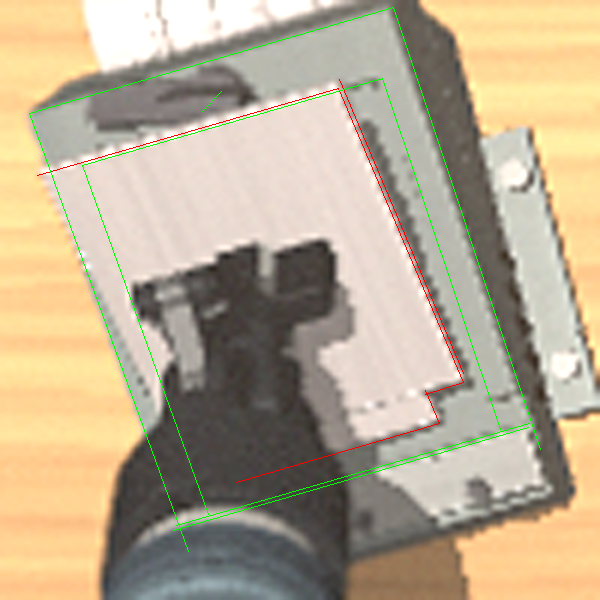

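At B the arm ran into joint 3's limit (-1.019 of -1.02), so a 20° tilt can't go any further in. I'll fit the arm's planar kinematics from recorded poses and pick a reachable tilt.

```bash
python3 - <<'E'
from mv import *
from scipy.optimize import least_squares
J=np.array([[1.09572,.37796,.07978,1.27437,0,1.46],[.239,-.159,-.973,.03,.035,1.534],[.245,-.026,-1.019,-.144,.031,1.538]])
P=np.array([[204.92,536.78,303.08],[456.9,185.0,241.6],[474.3,191.3,193.5]])
def fk(q,v):
    z0,L1,L2,ph,L3=v
    a=q[1]-q[2]+ph;b=q[1]-q[2]+q[3]
    return np.array([L1*np.sin(q[1])+L2*np.cos(a)+L3*np.cos(b),z0+L1*np.cos(q[1])-L2*np.sin(a)-L3*np.sin(b)])
T=np.array([[p[:2]@[np.cos(q[0]),np.sin(q[0])],p[2]] for p,q in zip(P,J)])
f=lambda v:np.concatenate([fk(q,v)-t for q,t in zip(J,T)])
best=min((least_squares(f,[z,l,m,ph,l3],x_scale=[100,100,100,.3,100]) for z in(100,250,350) for l in(250,400) for m in(250,400) for ph in(-.3,0,.3) for l3 in(150,250)),key=lambda r:r.cost)
print(best.x,f(best.x).round(2))
E
```

```text
[ 2.58932966e+02  4.98486959e+02  3.90091910e+02 -1.89029267e-01
  3.76633079e+02] [-0.    0.03 -0.01 -0.16  0.02  0.13]
```

```bash
cat > ik.py <<'E'
from mv import *
from scipy.optimize import fsolve
V=[258.93,498.49,390.09,-.18903,376.63]
def fk(q2,q3,b,v=V):
    z0,L1,L2,ph,L3=v;a=q2-q3+ph
    return np.array([L1*np.sin(q2)+L2*np.cos(a)+L3*np.cos(b),z0+L1*np.cos(q2)-L2*np.sin(a)-L3*np.sin(b)])
def ik(th,lx,lz,ly=0):
    p,Rt=ctool(cov(th,lx,lz,ly));x=Rt.as_matrix()[:,0];b=np.arcsin(-x[2])
    # wrist centre defines j1
    c=p-376.63*x;j1=np.arctan2(c[1],c[0]);r=p[:2]@[np.cos(j1),np.sin(j1)]
    s=fsolve(lambda q:fk(q[0],q[1],b)-[r,p[2]],[-.03,-.95]);return np.r_[j1,s,b-s[0]+s[1]].round(3)
E
python3 - <<'E'
from ik import *
for a in [(19.4,-53.4,8.6),(20,-60,4),(17,-60,5),(17,-66,4),(14,-64,6),(14,-70,3),(12,-66,6),(10,-66,6),(10,-73,3),(6,-74,1),(0,-75,0)]: print(a,ik(*a))
E
```

```text
(19.4, -53.4, 8.6) [ 0.464 -0.02  -1.014 -0.146]
(20, -60, 4) [ 0.47  -0.018 -1.047 -0.191]
(17, -60, 5) [ 0.457 -0.003 -0.983 -0.09 ]
(17, -66, 4) [ 0.46  -0.007 -0.998 -0.102]
(14, -64, 6) [ 0.446  0.013 -0.929 -0.   ]
(14, -70, 3) [ 0.449  0.014 -0.946 -0.018]
(12, -66, 6) [ 0.44   0.029 -0.893  0.056]
(10, -66, 6) [ 0.433  0.048 -0.851  0.114]
(10, -73, 3) [ 0.435  0.046 -0.871  0.095]
(6, -74, 1) [ 0.422  0.091 -0.792  0.199]
(0, -75, 0) [ 0.406  0.162 -0.671  0.354]
```

```bash
python3 - <<'E'
from mv import *
for a in [(17,-57,8),(17,-60,5)]: row(*ctool(cov(*a)))
E
```

```text
rot [-0.0001 -0.0013 -0.0419] ang 2.4 shift [ 0.0031 -0.      0.0021] | 3.7
rot [-0.0001 -0.0013 -0.0419] ang 2.4 shift [ 0.0049 -0.0039  0.0021] | 6.6
```

move_arm --series '[0, 0, -0.02, 0.0015, 0, 0.001, 0.004, 0, -0.001, -0.042, 0.003, 0, 0.002, 0.004, 0, -0.001, -0.042, 0.005, -0.004, 0.002, 0.004, 0, -0.001, -0.042, 0.005, -0.004, 0.002, 0.004, 0, -0.001, -0.042, 0.005, -0.004, 0.002, 0.004]'

```text
t: 6.95
position: [474.7, 189.3, 186.4]
tool_rot: [0.588, 0.394, -0.21, 0.675]
contact_force: [-0.2, -0.5, -4.2]
gripper_width: 0.151
```

```bash
python3 - <<'E'
from st import *
status();look("B2")
for a in [(17,-60,5),(17,-63,4.5),(16,-67,4),(14,-71,3),(12,-74,2.5)]: row(*ctool(cov(*a)))
E
```

```text
t 6.95 F [-0.2 -0.5 -4.2] M [-0.35  1.05 -0.01] w 12.9 j [ 0.241 -0.008 -0.989 -0.089  0.031  1.534]
lip in seat [-60.8   0.1   4.5] origin [10.9  0.1 26.3] tilt 16.93 yaw -0.01 roll 0.02
rot [-0.0002 -0.0004  0.0008] ang 0.1 shift [-0.0003  0.0005  0.0001] | 0.6
rot [-0.0002 -0.0004  0.0008] ang 0.1 shift [-0.0007 -0.0025  0.0001] | 2.6
rot [-0.0002 -0.0004 -0.0167] ang 1.0 shift [ 0.0001 -0.005   0.0001] | 5.0
rot [-0.0002 -0.0004 -0.0516] ang 3.0 shift [ 0.0031 -0.0063  0.0001] | 7.0
rot [-0.0002 -0.0004 -0.0865] ang 5.0 shift [ 0.0059 -0.0066  0.0001] | 8.8
```

View pics/B2_s.png

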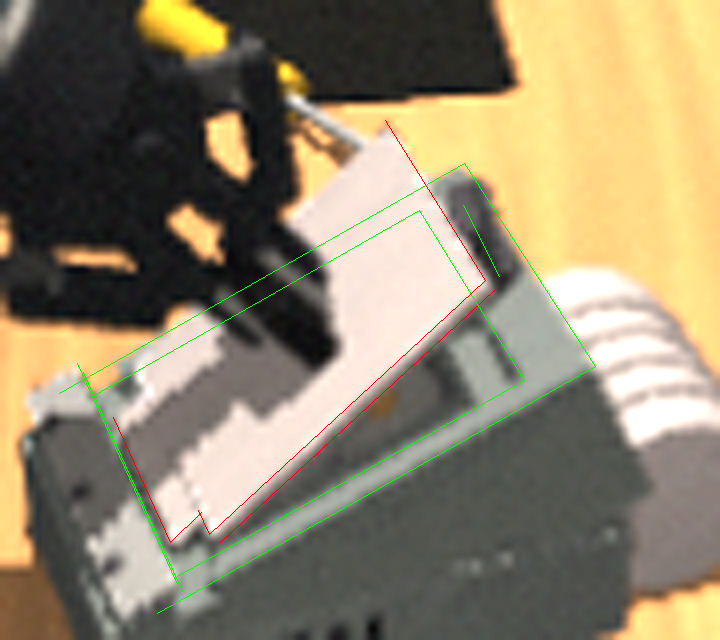

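View pics/B2_t.png

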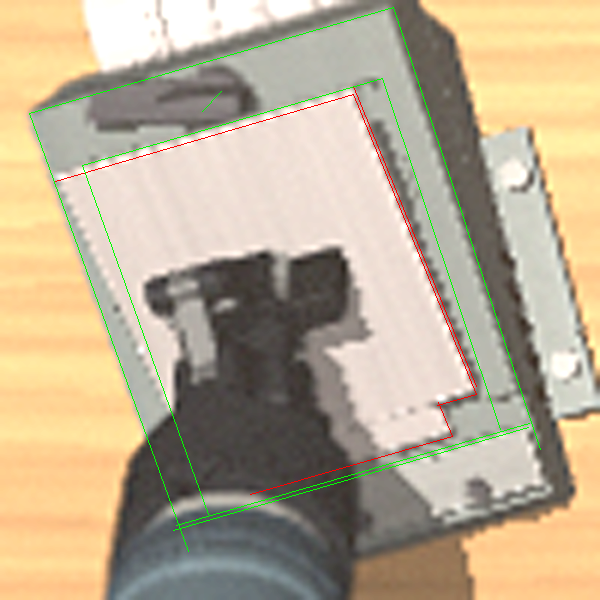

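Both views show the cover clear of the latch and its lip just short of the ledge line. Inserting slowly.

move_arm --series '[0, 0, 0, -0.0007, -0.0025, 0, 0.004, 0, 0, -0.008, -0.0003, -0.004, 0, 0.004, 0, 0, -0.017, 0, -0.005, 0, 0.004, 0, 0, -0.017, 0, -0.005, 0, 0.004, 0, 0, -0.017, 0, -0.005, 0, 0.004]'

```text
t: 7.68
position: [471.5, 188.3, 183.8]
tool_rot: [0.584, 0.398, -0.215, 0.673]
contact_force: [-0.4, -0.3, -4.9]
gripper_width: 0.155
```

```bash
python3 - <<'E'
from st import *
status();look("C")
for a in [(14,-71,3),(12,-74,2.5)]: row(*ctool(cov(*a)))
E
```

```text
t 7.675 F [-0.4 -0.3 -4.9] M [-0.33  0.98 -0.06] w 13.3 j [ 0.241 -0.007 -0.985 -0.069  0.03   1.533]
lip in seat [-66.7   0.1   4.2] origin [ 5.4  0.1 24.9] tilt 16.01 yaw -0.01 roll 0.02
rot [-0.0002 -0.0003 -0.0348] ang 2.0 shift [ 0.0031 -0.0015  0.    ] | 3.4
rot [-0.0002 -0.0003 -0.0697] ang 4.0 shift [ 0.0059 -0.0017  0.0001] | 6.1
```

View pics/C_s.png

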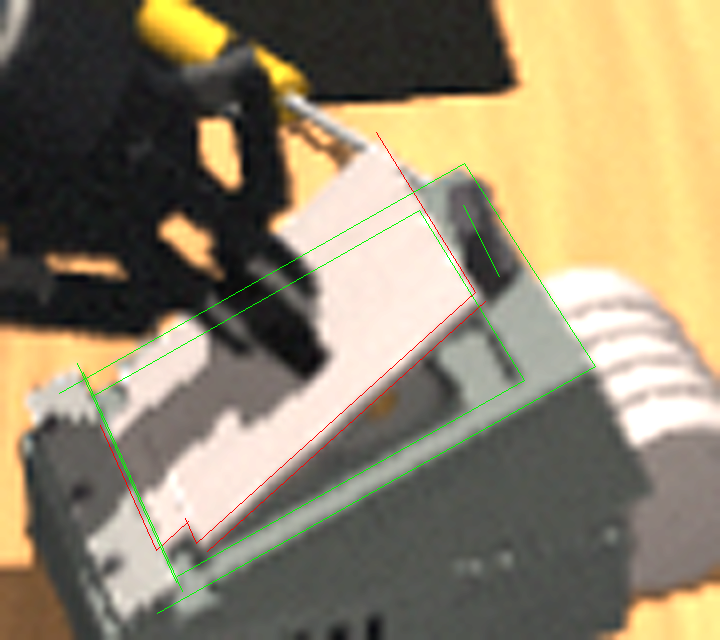

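move_arm --series '[0, 0, -0.017, 0.0015, -0.0008, 0, 0.004, 0, 0, -0.035, 0.003, -0.0015, 0, 0.004, 0, 0, -0.052, 0.0045, -0.0016, 0, 0.004, 0, 0, -0.07, 0.0059, -0.0017, 0, 0.004, 0, 0, -0.07, 0.0059, -0.0017, 0, 0.004, 0, 0, -0.07, 0.0059, -0.0017, 0, 0.004]'

```text
t: 8.52
position: [473.6, 188.9, 178.0]
tool_rot: [0.57, 0.419, -0.239, 0.665]
contact_force: [0.7, 0.3, -5.4]
gripper_width: 0.156
```

```bash
python3 - <<'E'
from st import *
status();look("D")
for a in [(10,-74.5,1.5),(7,-75,1),(4,-75,.5),(2,-75,.5),(0,-75,.3)]: row(*ctool(cov(*a)))
E
```

```text
t 8.525 F [ 0.7  0.3 -5.4] M [-0.29  0.92 -0.  ] w 13.3 j [ 0.243  0.021 -0.921  0.036  0.026  1.533]
lip in seat [-74.    0.1   2.5] origin [-0.7  0.1 18.1] tilt 11.98 yaw -0.01 roll 0.02
rot [-0.0002 -0.0004 -0.0343] ang 2.0 shift [0.004  0.0025 0.0001] | 4.7
rot [-0.0002 -0.0004 -0.0867] ang 5.0 shift [0.0092 0.006  0.0001] | 11.0
rot [-0.0002 -0.0004 -0.1391] ang 8.0 shift [0.0147 0.0098 0.0001] | 17.6
rot [-0.0002 -0.0004 -0.174 ] ang 10.0 shift [0.0181 0.0122 0.0001] | 21.9
rot [-1.000e-04 -4.000e-04 -2.089e-01] ang 12.0 shift [0.0219 0.0145 0.0001] | 26.2
```

View pics/D_s.png

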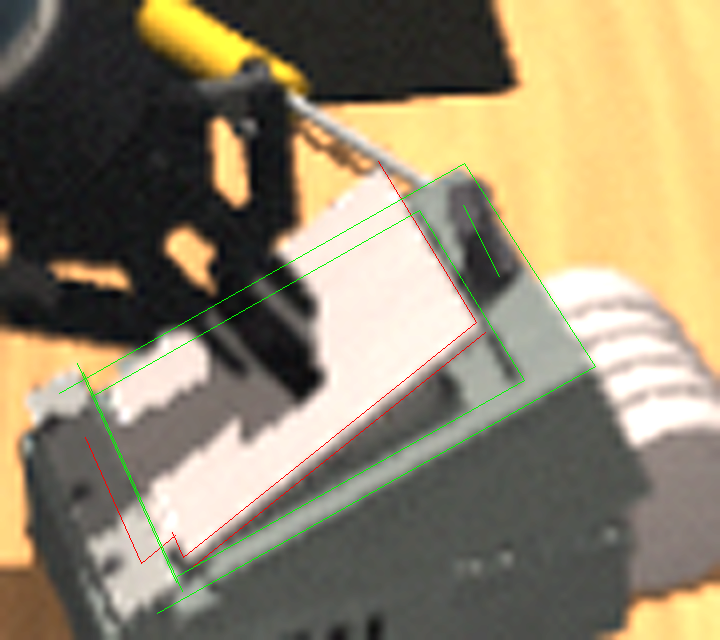

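View pics/D_t.png

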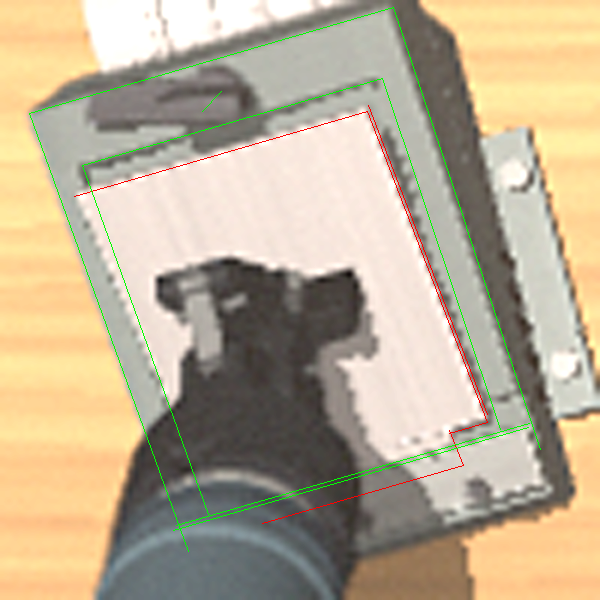

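move_arm --series '[0, 0, -0.017, 0.002, 0.0012, 0, 0.004, 0, 0, -0.034, 0.004, 0.0025, 0, 0.004, 0, 0, -0.052, 0.0058, 0.0037, 0, 0.004, 0, 0, -0.07, 0.0075, 0.005, 0, 0.004, 0, 0, -0.087, 0.0092, 0.006, 0, 0.004, 0, 0, -0.104, 0.011, 0.0073, 0, 0.004, 0, 0, -0.122, 0.0128, 0.0085, 0, 0.004, 0, 0, -0.139, 0.0147, 0.0098, 0, 0.004, 0, 0, -0.139, 0.0147, 0.0098, 0, 0.004]'

```text
t: 9.75
position: [489.8, 193.7, 171.4]
tool_rot: [0.54, 0.457, -0.284, 0.647]
contact_force: [0.3, -0.4, -4.6]
gripper_width: 0.149
```

```bash
python3 - <<'E'
from st import *
status();look("E")
for a in [(2,-75,.5),(1,-75,.3),(0,-75,0.2)]: row(*ctool(cov(*a)))
E
```

```text
t 9.75 F [ 0.3 -0.4 -4.6] M [-0.23  0.71 -0.04] w 12.7 j [ 0.248  0.107 -0.759  0.251  0.018  1.534]
lip in seat [-74.    0.1   0.5] origin [0.8 0.1 5.7] tilt 4.03 yaw -0.01 roll 0.02
rot [-0.0001 -0.0004 -0.0351] ang 2.0 shift [0.003  0.0026 0.0001] | 4.0
rot [-0.0001 -0.0004 -0.0525] ang 3.0 shift [0.0048 0.004  0.0001] | 6.3
rot [-0.0001 -0.0004 -0.07  ] ang 4.0 shift [0.0065 0.0054 0.0001] | 8.4
```

View pics/E_s.png

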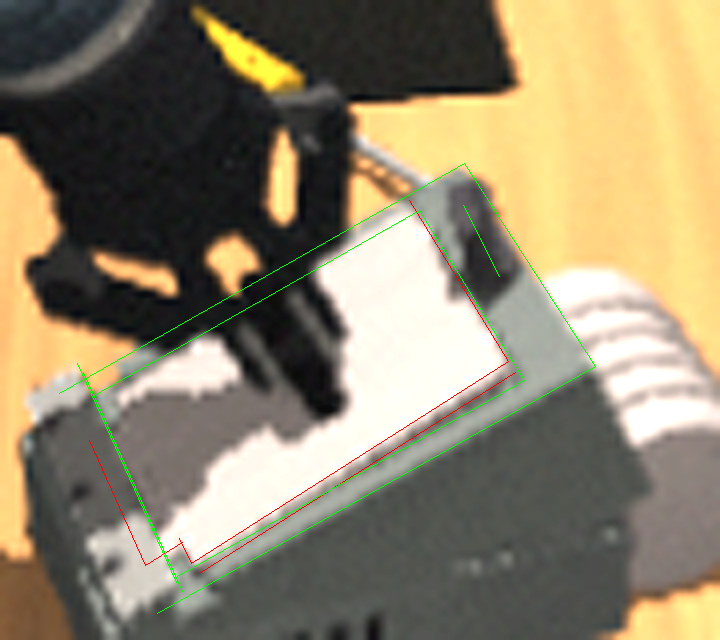

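View pics/E_t.png

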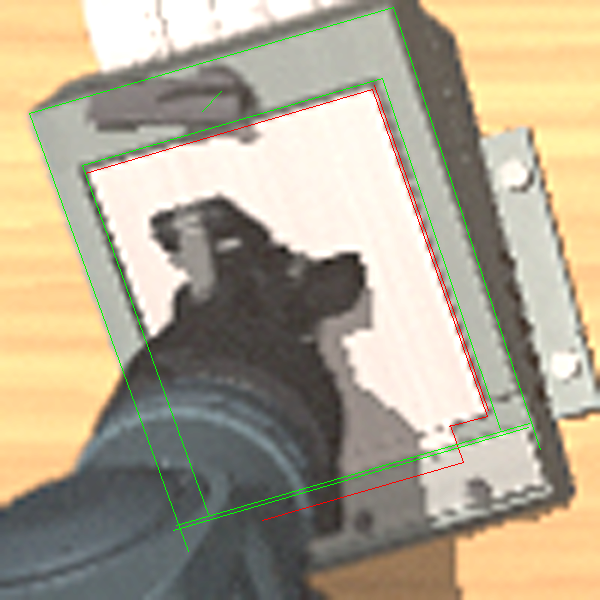

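Left gap in the top view (crop x 85–88) is smaller than the right gap (373–383), so I nudge 1 mm towards -y while lowering the rest.

move_arm --series '[0, 0, 0, 0, 0, 0.001, 0.004, 0, 0, -0.017, 0.0015, 0.0013, 0.001, 0.004, 0, 0, -0.035, 0.003, 0.0026, 0.001, 0.004, 0, 0, -0.044, 0.0039, 0.0033, 0.001, 0.004, 0, 0, -0.052, 0.0048, 0.004, 0.001, 0.004, 0, 0, -0.052, 0.0048, 0.004, 0.001, 0.004]'

```text
t: 10.6
position: [495.2, 194.3, 168.7]
tool_rot: [0.528, 0.471, -0.301, 0.64]
contact_force: [0.8, 0.8, -4.7]
gripper_width: 0.156
```

```bash
python3 - <<'E'
from st import *
status()
for a in [(0.5,-75,0.2,-1),(0,-75,0,-1)]: row(*ctool(cov(*a)))
E
```

```text
t 10.6 F [ 0.8  0.8 -4.7] M [-0.17  0.61  0.04] w 13.3 j [ 0.247  0.142 -0.699  0.327  0.017  1.532]
lip in seat [-74.7  -0.9   0.2] origin [ 0.3 -0.9  1.6] tilt 1.03 yaw -0.01 roll 0.02
rot [-0.0001 -0.0004 -0.0093] ang 0.5 shift [0.0009 0.0005 0.0001] | 1.0
rot [-0.0001 -0.0004 -0.018 ] ang 1.0 shift [0.0018 0.0012 0.0001] | 2.2
```

move_arm --series '[0, 0, -0.009, 0.0009, 0.0005, 0, 0.004, 0, 0, -0.018, 0.0015, 0.0012, 0, 0.004, 0, 0, -0.018, 0.0018, 0.0012, 0, 0.004, 0, 0, -0.018, 0.0018, 0.0012, 0, 0.004]'

```text
t: 11.1
position: [496.9, 194.8, 167.6]
tool_rot: [0.523, 0.476, -0.307, 0.637]
contact_force: [0.7, -0.1, -3.7]
gripper_width: 0.155
```

```bash
python3 - <<'E'
from st import *
status();look("F")
E
```

```text
t 11.1 F [ 0.7 -0.1 -3.7] M [-0.17  0.54  0.04] w 13.2 j [ 0.248  0.155 -0.679  0.353  0.016  1.533]
lip in seat [-74.9  -0.9   0.1] origin [ 0.1 -0.9  0.2] tilt 0.03 yaw -0.01 roll 0.02
```

View pics/F_s.png

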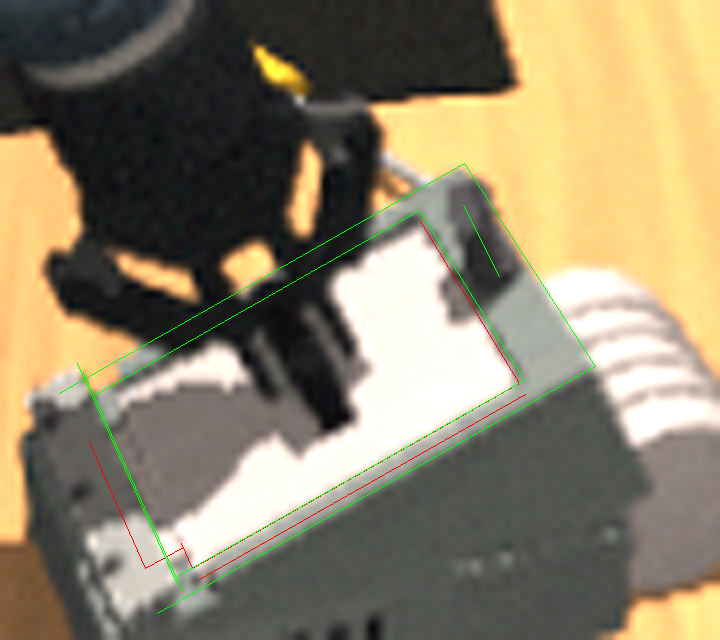

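View pics/F_t.png

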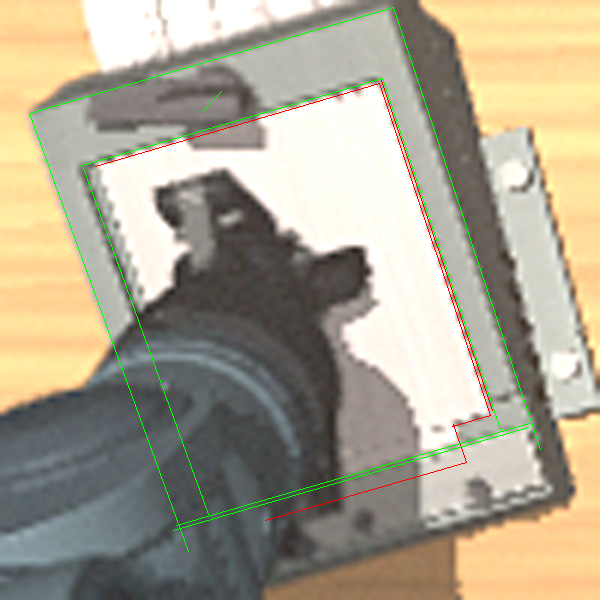

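move_arm --series '[0, 0, 0, 0.0005, 0, -0.0003, 0.004, 0, 0, 0, 0.001, 0, -0.0005, 0.004, 0, 0, 0, 0.001, 0, -0.0005, 0.004]'

```text
t: 11.58
position: [496.8, 194.9, 167.6]
tool_rot: [0.523, 0.475, -0.307, 0.637]
contact_force: [-6.6, -4.5, 8.3]
gripper_width: 0.152
```

```bash
python3 - <<'E'
from st import *
status()
E
```

```text
t 11.575 F [-6.6 -4.5  8.3] M [-0.57  1.03 -0.12] w 13.0 j [ 0.249  0.155 -0.68   0.352  0.014  1.534]
lip in seat [-75.   -0.9   0.1] origin [-0.  -0.9  0.1] tilt 0.04 yaw -0.02 roll -0.06
```

The floor now pushes back about 12 N along the seat normal: seated. Releasing.

move_arm --series '[0, 0, 0, 0, 0, 0, 0.018, 0, 0, 0, 0, 0, 0, 0.03, 0, 0, 0, 0, 0, 0, 0.04, 0, 0, 0, -0.0, 0, 0, 0.04, 0, 0, 0, -0.03, 0, 0, 0.04, 0, 0, 0, -0.06, 0, 0, 0.04, 0, 0, 0, -0.07, 0, 0, 0.04, 0, 0, 0, -0.07, 0, 0, 0.04]'

```text
t: 12.58
position: [472.2, 187.9, 231.9]
tool_rot: [0.524, 0.475, -0.306, 0.637]
contact_force: [0.3, -0.4, 0.4]
gripper_width: 0.472
```

```bash
python3 - <<'E'
from st import *
status()
D={n:eyes.snapshot(n) for n in("side","top")};pickle.dump(D,open("s_G.pkl","wb"))
C=SEAT
L=SL(SEAT)
cv2.imwrite("pics/G_s.png",lines(D["side"],180,75,290,175,6,L[:0]))
cv2.imwrite("pics/G_t.png",lines(D["top"],82,155,182,265,5.4,L))
E
```

```text
t 12.575 F [ 0.3 -0.4  0.4] M [-0.07  0.28  0.02] w 40.3 j [ 0.246  0.029 -0.629  0.528  0.016  1.531]
lip in seat [-74.6  -0.4  69.2] origin [ 0.4 -0.4 69.3] tilt 0.09 yaw -0.0 roll 0.02
```

View pics/G_s.png

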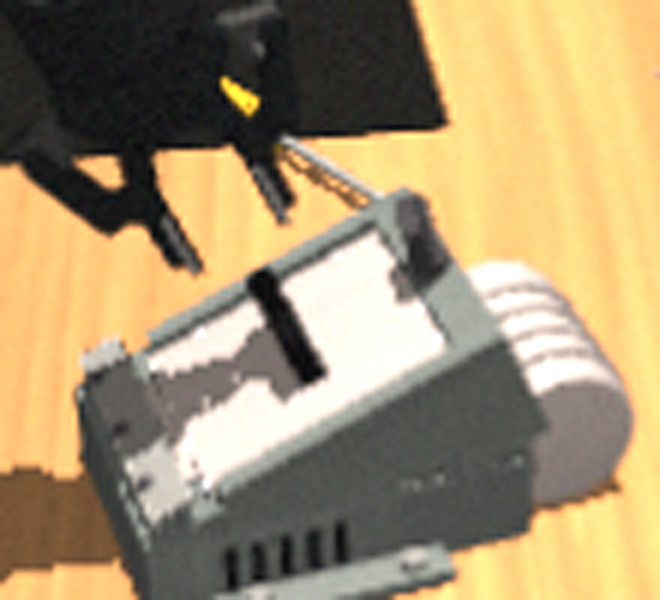

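View pics/G_t.png

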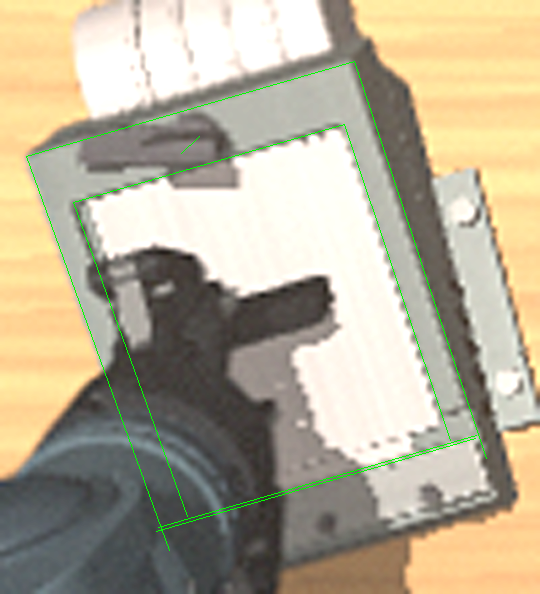

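Cover lies flat in its recess (its fin spans (265,275) to (315,380) in the side crop). Next I measure the latch angle.

```bash
python3 - <<'E'
from ln import *
D=pickle.load(open("s_G.pkl","rb"))
def latch(a):
    # frame at latch_grip; angle .2 -> +y
    f=np.pi/2+(a-.2);T=np.eye(4);T[:3,:3]=SEAT[:3,:3]@RZ(f);T[:3,3]=ap(SEAT,[89,0,32.5]);return T
def box(T,x0,x1,y0,y1,z,c):
    P=ap(T,[(x0,y0,z),(x1,y0,z),(x1,y1,z),(x0,y1,z)]);return [(P[i],P[(i+1)%4],c) for i in range(4)]
for a in(0.0,0.2):
    T=latch(a);L=box(T,-15,15,-5,5,12,(0,0,255))+box(T,0,46,-7,7,-14,(0,255,0))
    im=lines(d["top"],85,165,140,205,10,L);im2=lines(D["side"],235,95,265,135,10,L)
    h=max(im.shape[0],im2.shape[0]);f=lambda m:np.vstack([m,np.zeros((h-m.shape[0],m.shape[1],3),np.uint8)])
    cv2.imwrite(f"pics/la{a}.png",cv2.resize(np.hstack([f(im),f(im2)]),None,fx=.9,fy=.9))
E
```

```text
(no output)
```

View pics/la0.0.png

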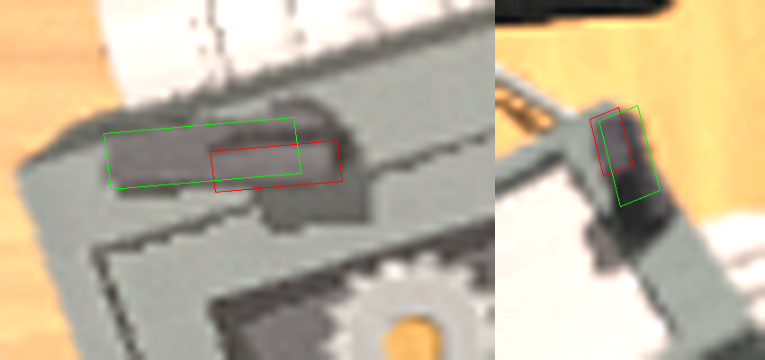

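View pics/la0.2.png

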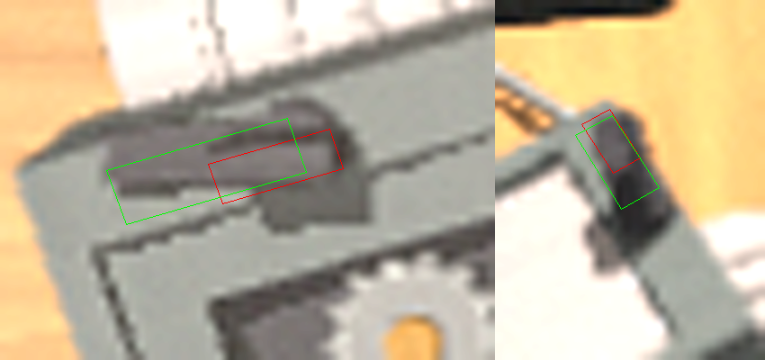

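Latch stands near 0.0 rad (bar model at 0.0 overlays it). Planning its grasp.

```bash
cat >> mv.py <<'E'
def ltool(a,z,x=89,y=0):
    S=SEAT;f=a-.2;xa=-S[:3,2];ya=S[:3,:3]@[np.cos(f),np.sin(f),0]
    return ap(S,[x,y,z]),toolR(xa,ya)
E
python3 - <<'E'
from mv import *
row(*ltool(0.02,150)); row(*ltool(0.02,99.5))
E
```

```text
rot [ 0.1798 -0.0003  0.0012] ang 10.3 shift [ 0.0023  0.0779 -0.0012] | 77.9
rot [ 0.1798 -0.0003  0.0012] ang 10.3 shift [ 0.0528  0.0779 -0.0012] | 94.1
```

move_arm --series '[0.06, 0, 0, 0, 0.025, 0, 0.04, 0.12, 0, 0, 0, 0.05, -0.001, 0.04, 0.18, 0, 0, 0.002, 0.078, -0.001, 0.04, 0.18, 0, 0, 0.002, 0.078, -0.001, 0.04, 0.18, 0, 0, 0.002, 0.078, -0.001, 0.04]'

```text
t: 13.3
position: [540.3, 209.3, 257.0]
tool_rot: [0.577, 0.447, -0.349, 0.587]
contact_force: [-1.3, -0.4, -1.1]
gripper_width: 0.472
```

```bash
python3 - <<'E'
from st import *
status(); row(*ltool(0.02,99.5))
D={n:eyes.snapshot(n) for n in("side","top")};pickle.dump(D,open("s_H.pkl","wb"))
cv2.imwrite("pics/H_s.png",lines(D["side"],180,60,290,160,6,[]))
cv2.imwrite("pics/H_t.png",lines(D["top"],72,135,182,255,5,[]))
E
```

```text
t 13.3 F [-1.3 -0.4 -1.1] M [-0.07  0.27 -0.02] w 40.3 j [ 0.255  0.148 -0.422  0.62   0.013  1.718]
lip in seat [ 2.1 16.2 66.2] origin [75.9  2.8 65.9] tilt -0.2 yaw -10.28 roll -0.01
rot [0.0005 0.0001 0.0035] ang 0.2 shift [ 0.0505  0.0013 -0.0003] | 50.5
```

View pics/H_s.png

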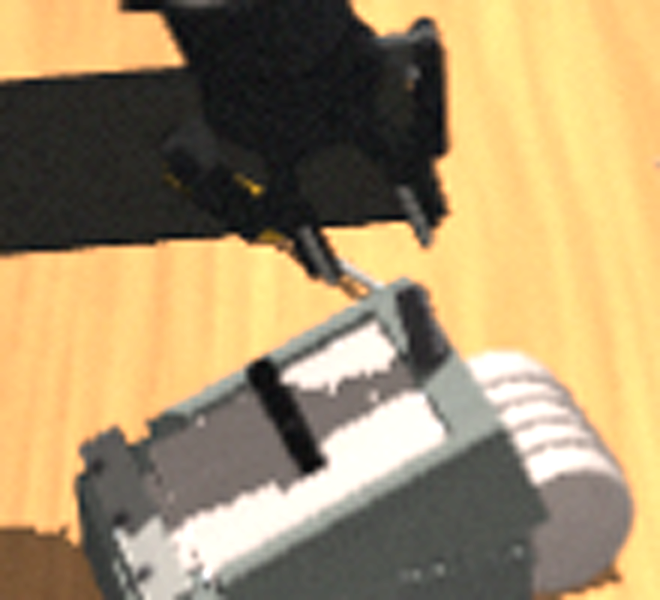

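View pics/H_t.png

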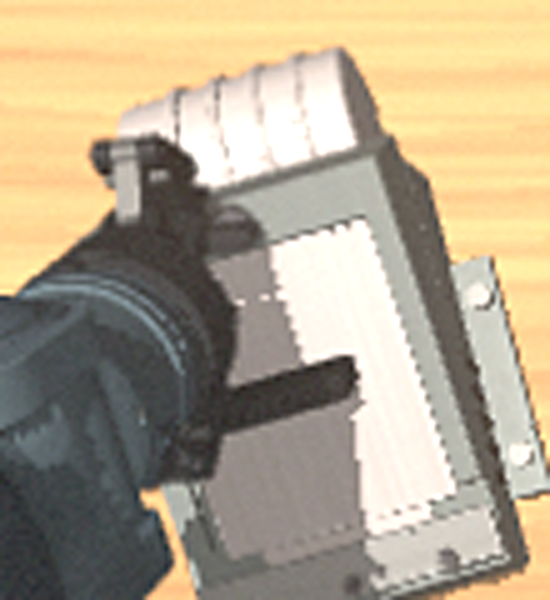

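move_arm --series '[0, 0, 0, 0.02, 0.001, 0, 0.04, 0, 0, 0, 0.038, 0.001, 0, 0.04, 0, 0, 0, 0.0505, 0.0013, 0, 0.04, 0, 0, 0, 0.0505, 0.0013, 0, 0.04, 0, 0, 0, 0.0505, 0.0013, 0, 0.04]'

```text
t: 14.02
position: [560.8, 215.1, 212.9]
tool_rot: [0.578, 0.446, -0.348, 0.587]
contact_force: [-0.9, -0.2, -0.3]
gripper_width: 0.467
```

```bash
python3 - <<'E'
from st import *
status(); row(*ltool(0.02,99.5))
D={n:eyes.snapshot(n) for n in("side","top")};pickle.dump(D,open("s_I.pkl","wb"))
cv2.imwrite("pics/I_s.png",lines(D["side"],210,80,290,160,8,[]))
E
```

```text
t 14.025 F [-0.9 -0.2 -0.3] M [-0.09  0.28  0.01] w 39.8 j [ 0.256  0.225 -0.451  0.51   0.013  1.72 ]
lip in seat [ 5.7 15.9 17. ] origin [79.5  2.5 17. ] tilt 0.02 yaw -10.32 roll 0.03
rot [-0.     -0.0004 -0.0004] ang 0.0 shift [ 0.0016 -0.0022  0.    ] | 2.7
```

View pics/I_s.png

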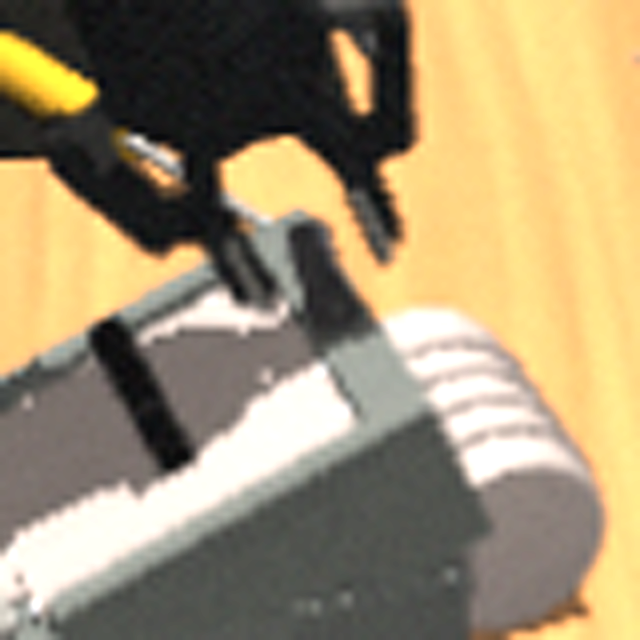

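The fingertips (255,300) and (385,260) straddle the thumb-turn fin (330,280). Small correction, then closing.

move_arm --series '[0, 0, 0, 0.0015, -0.002, 0, 0.04, 0, 0, 0, 0.0015, -0.002, 0, 0.025, 0, 0, 0, 0.0015, -0.002, 0, 0.012, 0, 0, 0, 0.0015, -0.002, 0, 0.005, 0, 0, 0, 0.0015, -0.002, 0, 0.002, 0, 0, 0, 0.0015, -0.002, 0, 0.002]'

```text
t: 14.88
position: [558.8, 215.0, 210.3]
tool_rot: [0.578, 0.447, -0.349, 0.587]
contact_force: [-5.2, -0.8, 5.4]
gripper_width: 0.096
```

```bash
python3 - <<'E'
from st import *
status(); row(*ltool(0.02,99.5))
E
```

```text
t 14.875 F [-5.2 -0.8  5.4] M [-0.23  0.85 -0.05] w 8.2 j [ 0.256  0.225 -0.458  0.505  0.013  1.72 ]
lip in seat [ 2.8 16.4 15.5] origin [76.6  2.9 15.4] tilt -0.07 yaw -10.32 roll 0.01
rot [-0.     -0.0002  0.0012] ang 0.1 shift [-0.      0.0006 -0.0001] | 0.6
```

move_arm --series '[-0.1, 0, 0, 0, 0, 0, 0.002, -0.25, 0, 0, 0, 0, 0, 0.002, -0.4, 0, 0, 0, 0, 0, 0.002, -0.55, 0, 0, 0, 0, 0, 0.002, -0.7, 0, 0, 0, 0, 0, 0.002, -0.85, 0, 0, 0, 0, 0, 0.002, -1.0, 0, 0, 0, 0, 0, 0.002, -1.15, 0, 0, 0, 0, 0, 0.002, -1.3, 0, 0, 0, 0, 0, 0.002, -1.45, 0, 0, 0, 0, 0, 0.002, -1.58, 0, 0, 0, 0, 0, 0.002, -1.68, 0, 0, 0, 0, 0, 0.002]'

```text
t: 16.38
position: [560.6, 217.6, 211.4]
tool_rot: [-0.051, 0.556, 0.104, 0.823]
contact_force: [1.2, 7.9, -1.3]
gripper_width: 0.104
```

```bash
python3 - <<'E'
from st import *
status(); row(*ltool(1.75,99.5))
D={n:eyes.snapshot(n) for n in("side","top")}
cv2.imwrite("pics/J_s.png",lines(D["side"],190,70,290,160,7,[]))
E
```

```text
t 16.375 F [ 1.2  7.9 -1.3] M [1.27 0.1  0.41] w 8.9 j [ 0.258  0.226 -0.456  0.501  0.018  0.037]
lip in seat [ 85.  -84.2  14.9] origin [89.9 -9.4 15.4] tilt 5.51 yaw 86.2 roll -0.21
rot [-0.0455  0.0037 -0.0063] ang 2.6 shift [ 0.     -0.0022 -0.0019] | 2.9
```

View pics/J_s.png

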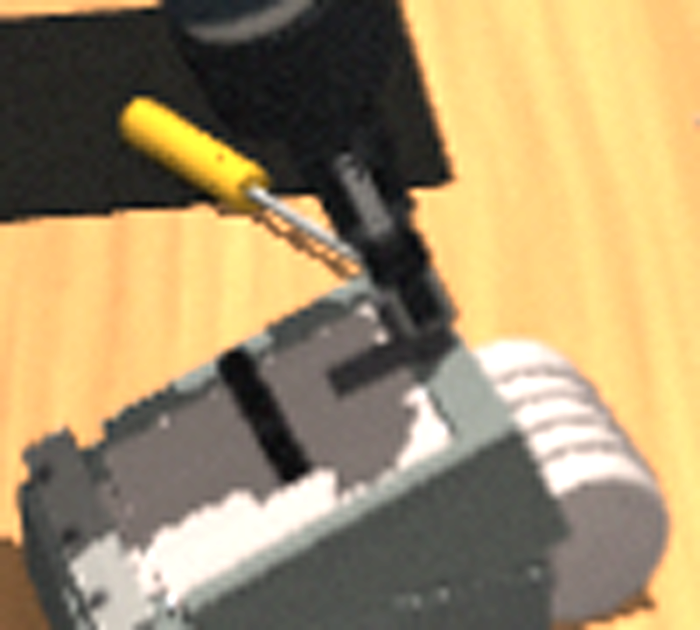

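The bar points down the slope over the cover (tip at (335,380)). Finishing the turn, then releasing and retreating.

move_arm --series '[-0.03, 0, 0, 0, -0.001, 0, 0.002, -0.06, 0, 0, 0, -0.002, 0, 0.002, -0.06, 0, 0, 0, -0.002, 0, 0.002]'

```text
t: 16.85
position: [560.7, 217.3, 211.4]
tool_rot: [-0.074, 0.552, 0.122, 0.821]
contact_force: [1.0, 13.1, -1.4]
gripper_width: 0.1
```

```bash
python3 - <<'E'
from st import *
status(); row(*ltool(1.75,99.5))
E
```

```text
t 16.85 F [ 1.  13.1 -1.4] M [2.1  0.27 0.89] w 8.5 j [ 0.255  0.226 -0.456  0.501  0.024 -0.023]
lip in seat [ 90.  -84.3  14.5] origin [90.6 -9.3 15.3] tilt 52.86 yaw 89.53 roll -0.25
rot [ 0.0126  0.0042 -0.0108] ang 1.0 shift [-0.     -0.0018 -0.002 ] | 2.7
```

move_arm --series '[0, 0, 0, 0, 0, 0, 0.02, 0, 0, 0, 0, 0, 0, 0.035, 0, 0, 0, 0, 0, 0, 0.04, 0, 0, 0, 0, 0, 0, 0.04, 0, 0, 0, -0.03, 0, 0, 0.04, 0, 0, 0, -0.08, 0, 0, 0.04, 0, 0, 0, -0.12, 0, 0, 0.04, 0, 0, 0, -0.12, 0, 0, 0.04]'

```text
t: 17.85
position: [518.2, 200.5, 326.0]
tool_rot: [-0.076, 0.551, 0.117, 0.823]
contact_force: [-0.3, -0.1, -0.1]
gripper_width: 0.468
```

```bash
python3 - <<'E'
from st import *
status()
D={n:eyes.snapshot(n) for n in("side","top")};pickle.dump(D,open("s_K.pkl","wb"))
def box(T,x0,x1,y0,y1,z,c):
    P=ap(T,[(x0,y0,z),(x1,y0,z),(x1,y1,z),(x0,y1,z)]);return [(P[i],P[(i+1)%4],c) for i in range(4)]
L=box(SEAT,5,19,-30,30,40,(0,0,255))+box(SEAT,-59,75,-55,55,6,(0,0,255))+box(SEAT,43,89,-7,7,18.5,(0,255,0))
cv2.imwrite("pics/K_s.png",lines(D["side"],190,70,290,165,7,L))
cv2.imwrite("pics/K_t.png",lines(D["top"],72,135,182,265,4.6,L))
cv2.imwrite("pics/K_full.png",cv2.cvtColor(D["side"]["image"],cv2.COLOR_RGB2BGR))
E
```

```text
t 17.85 F [-0.3 -0.1 -0.1] M [-0.08  0.32 -0.01] w 40.0 j [ 0.248  0.053 -0.349  0.777  0.015 -0.027]
lip in seat [ 90.8 -89.2 138.7] origin [ 91.6 -14.2 138.7] tilt 0.21 yaw 89.37 roll -0.44
```

View pics/K_s.png

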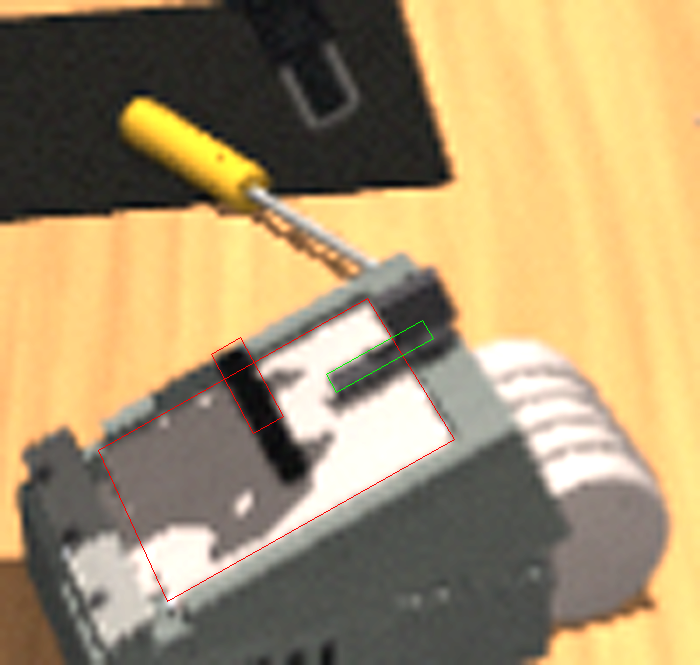

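View pics/K_t.png

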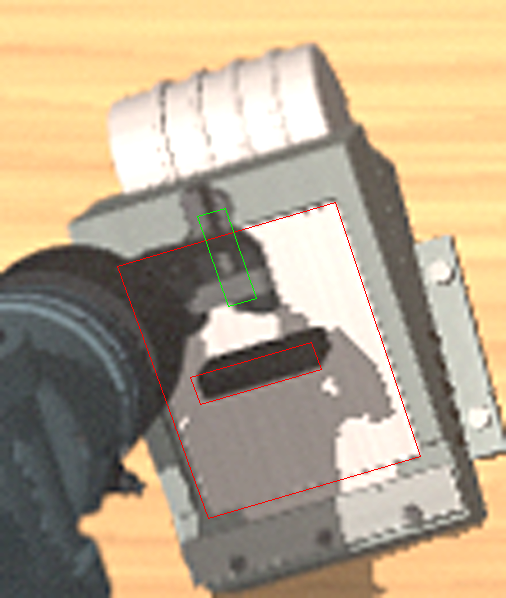

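View pics/K_full.png

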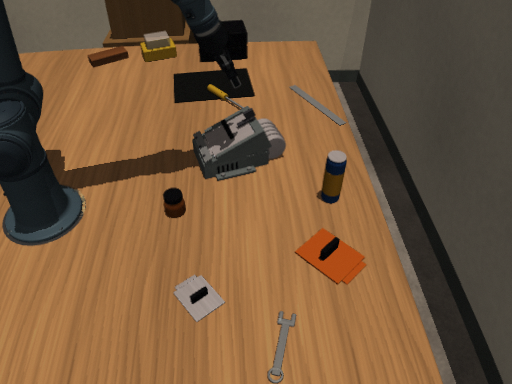

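```bash
python3 - <<'E'
from ln import *
i=np.linalg.inv(SEAT)
for f in("s0.pkl","s_G.pkl","s_K.pkl"):
    D=pickle.load(open(f,"rb"))
    for n in("side","top"):
        W=cloud(D[n]).reshape(-1,3);W=W[~np.isnan(W[:,0])];Q=ap(i,W)
        res=[]
        for lab,m in (("plate",(abs(Q[:,0]-8)<58)&(abs(Q[:,1])<50)&(abs(Q[:,2]-3)<9)&((abs(Q[:,0]-12)>15))&(~((abs(Q[:,1])<16)&(Q[:,0]>35)))),("rim",(abs(Q[:,0])<70)&(abs(abs(Q[:,1])-64)<4)&(abs(Q[:,2]-8)<6))):
            q=Q[m];c=np.linalg.lstsq(np.c_[q[:,:2],np.ones(len(q))],q[:,2],rcond=None)[0];res.append((lab,len(q),c.round(3).tolist()))
        print(f,n,res)
D=pickle.load(open("s_K.pkl","rb"));A=pickle.load(open("s0.pkl","rb"))
for n,b in(("side",[(155,180,180,220),(315,145,355,210),(260,305,305,384)]),("top",[(200,70,235,125),(212,265,245,297),(355,160,430,195)])):
    for u0,v0,u1,v1 in b: print(n,np.abs(D[n]["image"][v0:v1,u0:u1].astype(int)-A[n]["image"][v0:v1,u0:u1]).mean().round(2))
E
```

```text
s0.pkl side [('plate', 211, [-0.003, -0.014, -0.973]), ('rim', 175, [-0.002, -0.005, 7.048])]
s0.pkl top [('plate', 504, [0.002, 0.0, -1.756]), ('rim', 381, [-0.01, 0.002, 6.486])]
s_G.pkl side [('plate', 557, [-0.008, -0.008, 5.068]), ('rim', 160, [-0.007, -0.002, 7.072])]
s_G.pkl top [('plate', 1001, [-0.002, 0.002, 4.224]), ('rim', 276, [-0.011, 0.003, 6.684])]
s_K.pkl side [('plate', 533, [-0.006, -0.011, 5.025]), ('rim', 170, [-0.005, -0.004, 6.857])]
s_K.pkl top [('plate', 1202, [0.001, 0.006, 4.345]), ('rim', 268, [-0.016, -0.002, 6.135])]
side 1.5
side 1.45
side 1.49
top 4.67
top 3.74
top 5.25
```

Depth shows the plate parallel to the seat within about 0.01 rad. It sits 6 mm above the floor, as it should. The bystanders have not moved. Handing in.

```bash
python3 - <<'E'
from station import bot, close_job
o=bot.get_obs();print(o["t"],o["contact_force"],o["joint_velocities"].round(3))
print(close_job())
E
```

```text
17.95 [0.53032692 0.31691914 1.0296922 ] [ 0.001  0.027 -0.031 -0.001  0.001  0.   ]
the job is handed in; nothing more can be done
None
```

I put the large silver cover back on the hatch, turned the thumb-turn to its stop, let go and retreated. The job was handed in at about 18 s of the 61 s allowed; no verdict was reported.

- **Hooking:** the first approach at 20° ran into joint 3's limit before the lip reached the ledge. I dropped the tilt to 17°, slid the lip under at 16°, and swung it down from 12° at about 0.14 rad/s. The floor then pushed back about 12 N and I released.
- **Last checks that agreed:**
  - The plate is flat to about 0.01 rad, about 6 mm above the recess floor and about 2 mm below the rim, as it should be.
  - The bar points down the slope over the cover.
  - The arm is free of contact.
  - In the side view the can, jar and wrench patches are unchanged.
- **Small disagreements:**
  - The two cameras differed by about 1.5 mm in the housing's y.
  - The fin overlay suggests the cover may sit up to about 2 mm up-slope, within the recess play.
  - Patch differences in the top view were larger (about 4–5 grey levels, against 1.5 in the side view). I put this down to image noise but did not check it further.

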